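Rivet the label board on a jar display stand and stock it

TASK

Get the jar display ready: lay the white label board flat in the ledge of the stand with its blank end under the clamp, swing the red clamp arm over onto it, push its three rivet pins fully home while it is clamped, then swing the clamp right back open. Stand each of the two or three paper-capped jars that stand loose on the counter around the stand (not the samples in the tray or the side stock) upright in a crate bay of its own, and flip the lamp's toggle switch over to its green side. The jars and the switch may be done at any time; leave everything released at the end, and do not tip the carved owl over.

Things in the scene. Friction and masses are not known exactly. Their poses are not given: they have to be found in the camera images.
- ledge (a point): Centre of the floor of the ledge on the dark wooden stand, 12 mm above the counter; the stand is fixed to the counter, at a place and yaw that vary. Axes are the stand's: z up, x away from the robot, y to the left towards the clamp. Eight-millimetre-high dark steel end and corner lips leave a recess 237 x 52 mm (y by x) for the label board, so about 3.5 mm play all round; along the middle 180 mm of its long sides there is no lip, so fingers may straddle the board there.
- board_mid (a point): Centre of the loose white label board, 45 x 230 x 12 mm (own x, y, z), 0.16 kg, lying flat on the counter. Site half-way up. Along its y axis sit three black push rivets at y = -95, -50 and -5 mm; the +y end is blank with a brown paper patch. In the ledge its y axis must point along the ledge's y axis (blank end at the clamp).
- pin_a_top (a point): Top of the head of rivet pin A (black, 18 mm across), on the label board; z is the board's up. About 16 mm above the board's top when fully out, 5 mm when home.
- pin_b_top (a point): Top of the head of rivet pin B (black, 18 mm across), on the label board; z is the board's up. About 16 mm above the board's top when fully out, 5 mm when home.
- pin_c_top (a point): Top of the head of rivet pin C (black, 18 mm across), on the label board; z is the board's up. About 16 mm above the board's top when fully out, 5 mm when home.
- pin_a (a joint): How far rivet pin A is pushed in, m: 0 is fully out, 0.011 is home (head seated on its grey collar). It slides with about 5 N of friction and stays where it is left.
- pin_b (a joint): How far rivet pin B is pushed in, m: 0 is fully out, 0.011 is home (head seated on its grey collar). It slides with about 5 N of friction and stays where it is left.
- pin_c (a joint): How far rivet pin C is pushed in, m: 0 is fully out, 0.011 is home (head seated on its grey collar). It slides with about 5 N of friction and stays where it is left.
- clamp_hinge (a point): On the hinge axis of the clamp, at the ledge's +y end: 140 mm along y from the ledge centre and 48 mm above the ledge floor. Fixed, axes as the stand's; the hinge axis is along x.
- clamp (a joint): Angle of the red clamp arm, rad. About 0: level over the ledge, its rubber pad (60 mm from the hinge) resting on the blank end of a board that lies in the ledge (stop at -0.08 without a board). 1.57: straight up. 2.4: fully open, leaning outward on its stop. Nothing but the arm's weight (0.25 kg) holds it, so it falls to whichever side of upright it is on.
- clamp_bar (a point): Middle of the free part of the clamp's red grip bar: a round bar 14 mm in diameter that sticks out 50 mm along the stand's +x from the arm's tip. It lies 95 mm from the hinge axis and 36 mm towards the stand's +x from the hinge  at angle q, at (0.036, -0.095 cos q, 0.095 sin q) from the hinge in the stand's axes. The arm itself is 16 mm wide, centred on the hinge point's x.
- bay0 (a point): Centre of the floor of bay 0 of the crate on the stand (right one as the robot sees it), about 18 mm above the counter. Bays are 78 mm along x and y, 84 mm apart; their walls are 6 mm thick and rise 20 mm above this floor. Axes as the stand's.
- bay1 (a point): Centre of the floor of bay 1 of the crate on the stand (middle one as the robot sees it), about 18 mm above the counter. Bays are 78 mm along x and y, 84 mm apart; their walls are 6 mm thick and rise 20 mm above this floor. Axes as the stand's.
- bay2 (a point): Centre of the floor of bay 2 of the crate on the stand (left one as the robot sees it), about 18 mm above the counter. Bays are 78 mm along x and y, 84 mm apart; their walls are 6 mm thick and rise 20 mm above this floor. Axes as the stand's.
- jar0_mid (a point): Centre (half-way up) of a loose closed jar, 66 mm in diameter, 70 mm tall, 0.25 kg, with brown paper cap and pale label, standing on the counter; two or three of the four jars are there, the rest absent.
- jar1_mid (a point): Centre (half-way up) of a loose closed jar, 66 mm in diameter, 70 mm tall, 0.25 kg, with brown paper cap and pale label, standing on the counter; two or three of the four jars are there, the rest absent.
- jar2_mid (a point): Centre (half-way up) of a loose closed jar, 66 mm in diameter, 70 mm tall, 0.25 kg, with brown paper cap and pale label, standing on the counter; two or three of the four jars are there, the rest absent.
- jar3_mid (a point): Centre (half-way up) of a loose closed jar, 66 mm in diameter, 70 mm tall, 0.25 kg, with brown paper cap and pale label, standing on the counter; two or three of the four jars are there, the rest absent.
- switch_pivot (a point): Pivot of the lamp's bat toggle, at the top centre of a grey box 50 x 50 x 45 mm fixed to the counter (45 mm up). x is the direction from the red patch to the green patch.
- lamp_switch (a joint): Angle of the toggle, rad: 0 leans 26 degrees to the red side (off), 0.45 is upright, 0.9 leans to the green side (on). It falls to either side of upright and yields to a light push.
- switch_tip (a point): Near the tip of the steel bat toggle, 42 mm from its pivot along the bat (the bat is 50 mm long, 15 mm thick at the tip).
- owl_mid (a point): Bystander: centre of a loose carved wooden owl, 56 mm wide and 86 mm tall. Leave it standing.
Things that resemble listed ones, but are neither listed nor needed, are in the scene too. What is shaped like the part that bears jar1_mid but black or blue is not meant. What is shaped like the part that bears jar2_mid but purple or yellow is not meant.

How it is judged (in metres and radians):
On the way, in this order (a step that is already met when the one before it is completed fails the run):
1. the label board lies in the ledge, blank end at the clamp, and the clamp arm is down on it (horizontal distance between board_mid and ledge below 0.009 m and z of board_mid in the frame of ledge below 0.01 m and angle between the y axis of board_mid and the y axis of ledge, either way round below 0.1 rad and y of pin_a_top in the frame of ledge below -0.05 m and value of joint clamp between -0.05 and 0.08 rad), for 0.2 s.
2. all three pins are pushed home while the board is in the ledge and clamped (all of step 1 and value of joint each of pin_a, pin_b, pin_c above 0.0095 m), for 0.2 s.
3. the clamp is swung back open (value of joint clamp above 1.9 rad), for 0.2 s.
At the end, for the whole second after the job is handed in: The board lies in the ledge (within 9 mm and 0.1 rad of its centre and direction, blank end at the clamp), all pins at least 9.5 mm in, clamp arm open past 1.9 rad, toggle on the green side (over 0.7 rad), every jar that is present upright (within 0.15 rad) on the floor of a crate bay (horizontal distance between board_mid and ledge below 0.009 m and z of board_mid in the frame of ledge below 0.01 m and angle between the y axis of board_mid and the y axis of ledge, either way round below 0.1 rad and y of pin_a_top in the frame of ledge below -0.05 m and value of joint each of pin_a, pin_b, pin_c above 0.0095 m and value of joint clamp above 1.9 rad and value of joint lamp_switch above 0.7 rad and x of jar0_mid in the frame of bay1 between -0.02 and 0.02 m and y of jar0_mid in the frame of bay1 between -0.11 and 0.11 m and z of jar0_mid in the frame of bay1 between 0.027 and 0.043 m and angle between each of jar0_mid, jar1_mid, jar2_mid, jar3_mid's own z axis and vertical below 0.15 rad and x of jar1_mid in the frame of bay1 between -0.02 and 0.02 m and y of jar1_mid in the frame of bay1 between -0.11 and 0.11 m and z of jar1_mid in the frame of bay1 between 0.027 and 0.043 m and x of jar2_mid in the frame of bay1 between -0.02 and 0.02 m and y of jar2_mid in the frame of bay1 between -0.11 and 0.11 m and z of jar2_mid in the frame of bay1 between 0.027 and 0.043 m and x of jar3_mid in the frame of bay1 between -0.02 and 0.02 m and y of jar3_mid in the frame of bay1 between -0.11 and 0.11 m and z of jar3_mid in the frame of bay1 between 0.027 and 0.043 m); the robot touches nothing.
It fails at once if the carved owl is tipped over (angle between owl_mid's own z axis and vertical above 0.7 rad).
Of jar0, jar1, jar2, jar3 only 2 to 3 are there at a start; the rules pass over those that are not, and their reading is None.
At some moment in a run one of jar0, jar1, jar2, jar3 may be knocked a few centimetres aside while the robot is not near it.
Once in a run the grip may slacken for a moment while it holds something.
It also fails if it takes over 210 s, if anything falls off the work surface, if the arm or the gripper's body presses on something with over 40 N, if the wrist force passes 120 N, or if a joint passes its speed limit or range.

ROBOT

A 6-joint arm with a two-finger parallel gripper is mounted at the origin on the work surface. World frame = base frame: x ahead of the robot, y to its left, z up, the work surface at z = 0. Lengths are in mm, angles in rad, forces in N, time in s.
With the tool pointing down it reaches from about 350 to 925 mm from the base axis. Payload 6.4 kg.
Tool frame: the origin (TCP) lies at the very end of the fingers, on their centre line; the grasp point (between the pads) lies 19 mm behind it (arm.hold_point_z is the distance from the TCP to the grasp point, in mm); y points along the fingers, x is the direction in which the jaws open and shut, and the axes are right-handed (so a half turn about y gives the same grasp; the last joint's range is limited). The gripper opens to 94 mm and grips with 3 to 60 N. Pads are 16 mm wide; open, the fingers measure 119 mm over their backs; the gripper's body (75 mm by 177 mm) begins 78 mm behind the grasp point.
Start: joints at [0.946, 0.245, 1.558, -0, 1.339, -0.174], TCP at [283.195, 585.077, 205.455] pointing down, gripper open.
Joint ranges: [-3.13, 3.13], [-1.02, 2.26], [0.13, 2.54], [-0.95, 4.09], [0.21, 2.88], [-2.74, 2.74]. Speed limits (rad/s): [2.57, 2.57, 3.14, 3.14, 3.14, 3.14].

INTERFACE

Orientations are given as a unit quaternion [x, y, z, w].
In Python, from rig import arm gives the robot as it stands.
- The arm moves only by the tool jog_arm, never from a script. Its argument "series" is a list of rows, each a list of 3 entries, a list of its own where there are three numbers: the opening, from 0 (shut) to 1 (fully open), then the shift along the tool's x, y, z in units of 40 mm (1.0 is 40 mm), then the turn about the tool's y in units of 5 degrees (1.0 is 5 degrees). In form: [[hand, [dx, dy, dz], spin], ...]. A call has 1 to 5 rows; each row shifts and turns the pose as measured when the row begins, along the tool's axes as they then stand; what a row does not reach is not made up. A row lasts 1/8 s, in which the tool goes at most 62.5 mm and 10.7 degrees, less where a joint would pass 70% of its speed; a pose out of reach is approached as far as the arm can. A call is refused whole if a number of a shift passes 1 or a number of a turn 1, either way. A call with a gripper value outside its range is refused whole. The fingers move at their own pace and stop on an object; "squeeze" is the grip in N (left out, the last holds). Time passes only in rows, so rows that do not move let the fingers close. It gives the time, the measured TCP pose, the force and the opening at its end, in the units of the state.
- arm.get_state(): the state, without advancing time (a new reading comes with each control period).
- arm.camera(name): name is "scene" or "top"; returns a dict with "image" (480x640x3 uint8, red, green, blue), "camera_matrix" (3x3 intrinsics, pixels), "rvec" (rotation vector, rad) and "tvec" (3), from world to camera coordinates, as OpenCV has them. Camera axes: x right, y down, z forward; pixel columns grow to the right and rows downward; lengths in mm; the calibration is good to about 2 mm. A picture is of the moment at which its call begins. There is no depth.
- arm.job_done(): hands the job in, once; it reports no verdict.
The state is a dict: "clock": time; "joints": joint angles; "qd": joint speeds; "tau": joint torques, N m; "ee_pos": TCP position; "eef_rot": TCP orientation; "ft_force": force on the tool from outside, world axes, zero at the start; "torque": the same for the moment, N m; "gripper_width": finger opening in mm.
Only numpy, scipy, OpenCV 4.12 (cv2) and the standard library are available. Lean on these libraries where they do the work, as an engineer would, in place of code of your own. Each camera call takes 0.05 s, during which the arm holds its last target. There are 200 camera calls.

## Working session

There is one attempt and no reset: what is moved stays moved. The work goes in short steps, Python scripts to look and compute and a tool call to move; the robot and the scene stay as the last step left them, time stands still between calls to the robot, and variables do not carry over. Pictures are saved under pics/ and viewed, about 12 in all and at most 16, crops included, and the job is handed in when it is done.

Besides the shell and the picture viewer there is one more tool, called after "Emit:" by a JSON object that holds its "fn" and its "kwargs", one argument or row to a line. jog_arm: Moves the arm, as the interface text tells. Its arguments: {"type":"object","properties":{"series":{"type":"array","items":{"type":"array"}},"squeeze":{"type":"number"}},"required":["series"]}

```bash
mkdir -p pics; ls; cat > h.py <<'E'
import numpy as np, cv2
from rig import arm
def cam(n):
    c=arm.camera(n); R=cv2.Rodrigues(np.array(c['rvec'],float))[0]; return c['image'],np.array(c['camera_matrix'],float),R,np.array(c['tvec'],float).ravel()
def ray(c,u,v,z):
    _,K,R,t=c; d=R.T@np.linalg.inv(K)@np.array([u,v,1.]); o=-R.T@t; return o+d*(z-o[2])/d[2]
def proj(c,p):
    _,K,R,t=c; q=K@(R@np.array(p,float)+t); return q[:2]/q[2]
def save(im,f): cv2.imwrite(f,cv2.cvtColor(im,cv2.COLOR_RGB2BGR))
def st():
    s=arm.get_state(); print(s['clock'],np.round(s['ee_pos'],1),np.round(s['eef_rot'],3),np.round(s['ft_force'],1),s['gripper_width']); return s
E
python3 - <<'E'
from h import *
for n in('top','scene'):
    c=cam(n); save(c[0],f'pics/{n}0.png'); print(n,c[1].tolist(),-c[2].T@c[3])
from scipy.spatial.transform import Rotation as Ro
s=st(); print(Ro.from_quat(s['eef_rot']).as_matrix().round(3))
E
```

```text
pics
top [[474.09808298160374, 0.0, 326.79445646467656], [0.0, 474.09808298160374, 244.305054989759], [0.0, 0.0, 1.0]] [ 330.99811101   -3.37097728 1138.87960259]
scene [[517.1178776474624, 0.0, 314.73875808475407], [0.0, 517.1178776474624, 236.883069118331], [0.0, 0.0, 1.0]] [1133.07139827   11.72365761 1077.86693611]
0.1 [282.9 584.6 204.5] [ 0.599  0.375 -0.376 -0.599] [ 0.2 -0.8  0.1] 94.02477946017297
[[ 0.436 -0.001 -0.9  ]
 [ 0.9   -0.001  0.436]
 [-0.002 -1.     0.   ]]
```

View pics/top0.png

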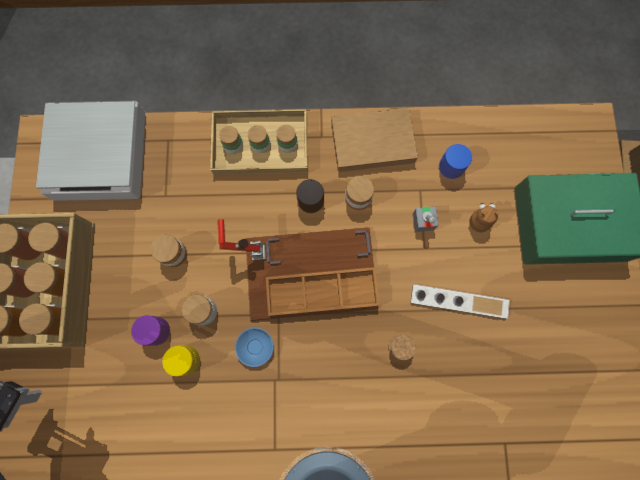

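View pics/scene0.png

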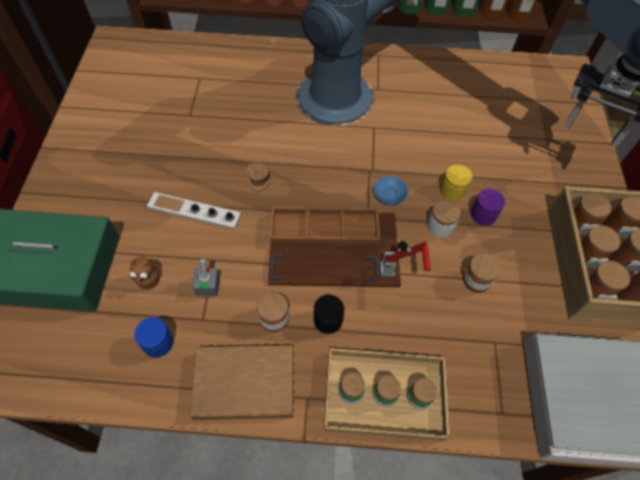

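Candidates for jars in top view: paper-capped (168,250), (199,310) and (360,193) look right. The others to reject are the small cork at (402,348), tray samples (230/259/287,138), the side stock crate on the left, and the black, blue, purple and yellow cups. The board is at (460,302), the only one of its kind. Next is a close crop to check this.

```bash
python3 - <<'E'
from h import *
im=cv2.imread('pics/top0.png'); 
cv2.imwrite('pics/crop1.png',cv2.resize(im[170:370,140:520],None,fx=2.1,fy=2.1,interpolation=cv2.INTER_CUBIC))
im=cv2.imread('pics/scene0.png'); 
cv2.imwrite('pics/crop2.png',cv2.resize(im[150:340,120:510],None,fx=2.05,fy=2.05,interpolation=cv2.INTER_CUBIC))
E
```

```text
(no output)
```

View pics/crop1.png

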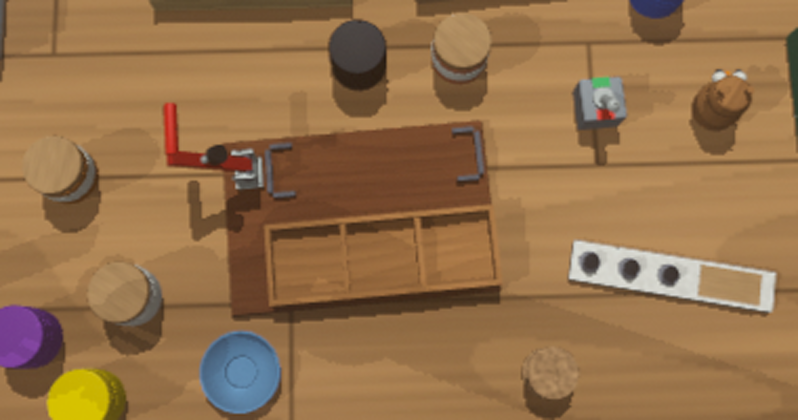

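View pics/crop2.png

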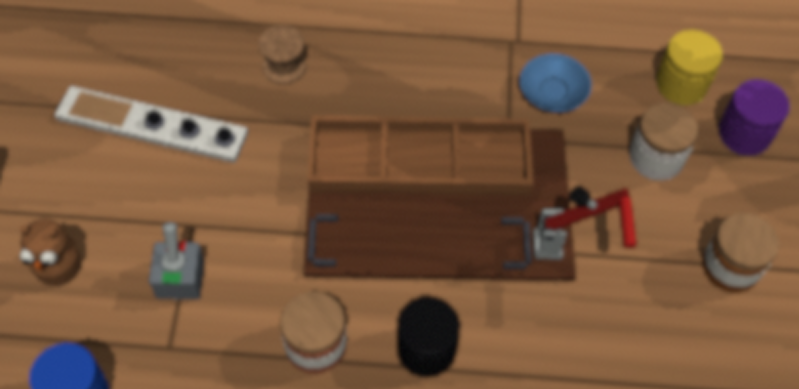

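Confirmed: the three paper-capped jars are in crop1 at (57,165), (124,293) and (461,42), and the cork is smaller, so it's rejected. The board's blank end points to -y, so it needs about a half turn. The toggle leans to red and the clamp is open.

```bash
cat > m.py <<'E'
from h import *
T=cam('top');S=cam('scene')
def hsv(c): return cv2.cvtColor(c[0],cv2.COLOR_RGB2HSV)
def rc(p): return np.round(p,1).tolist()
def blobs(mask,box,amin=20):
    m=np.zeros_like(mask);x0,y0,x1,y1=box;m[y0:y1,x0:x1]=mask[y0:y1,x0:x1]
    n,l,s,ce=cv2.connectedComponentsWithStats(m); return [(ce[i],s[i,4],l==i) for i in range(1,n) if s[i,4]>=amin]
def minrect(c,mk,z):
    ys,xs=np.nonzero(mk); P=np.array([ray(c,u,v,z)[:2] for u,v in zip(xs,ys)],np.float32); return cv2.minAreaRect(P)
E
python3 - <<'E'
from m import *
# jars caps
for n,c,pts in(('top',T,[(168,250),(199,310),(360,193)]),('scene',S,[(480,267),(444,214),(273,308)])):
    pass
# ledge lips: grey mask on top
for n,c,box in(('top',T,(258,225,380,275)),('scene',S,(268,248,388,290))):
    h=hsv(c); m=((h[...,1]<90)&(h[...,2]>30)).astype(np.uint8)
    for b in blobs(m,box,10):
        ys,xs=np.nonzero(b[2]); P=np.array([ray(c,u,v,20)[:2] for u,v in zip(xs,ys)],np.float32)
        print(n,'lip',b[0].round(1),b[1],P.mean(0).round(1),cv2.minAreaRect(P))
# board white
for n,c,box in(('top',T,(400,275,520,330)),('scene',S,(135,180,250,240))):
    h=hsv(c); m=((h[...,1]<60)&(h[...,2]>120)).astype(np.uint8)
    for b in blobs(m,box,50): print(n,'board',b[0].round(1),b[1],minrect(c,b[2],12))
    m=((h[...,2]<70)).astype(np.uint8)
    for b in blobs(m,box,10): print(n,'dark',b[0].round(1),b[1],ray(c,*b[0],24).round(1))
# crate rim corners by hand
for u,v in[(272,305),(499,286),(266,227),(493,208)]: print('crate',ray(T,140+u/2.1,170+v/2.1,38).round(1))
for u,v in[(267,148),(272,197),(481,128),(485,180)]: print('lipc',ray(T,140+u/2.1,170+v/2.1,20).round(1))
for u,v in[(310,218),(310,264),(528,220),(528,266)]: print('lipcS',ray(S,120+u/2.05,150+v/2.05,20).round(1))
for u,v in[(57,165),(124,293),(461,42)]: print('jar',ray(T,140+u/2.1,170+v/2.1,70).round(1))
for u,v in[(747,241),(668,131),(314,322)]: print('jarS',ray(S,120+u/2.05,150+v/2.05,70).round(1))
# toggle patches and tip
for n,c,box in(('top',T,(405,195,450,240)),('scene',S,(190,250,225,300))):
    h=hsv(c)
    for k,m in(('red',((h[...,0]<8)|(h[...,0]>172))&(h[...,1]>150)),('green',(h[...,0]>40)&(h[...,0]<85)&(h[...,1]>120))):
        for b in blobs(m.astype(np.uint8),box,4): print(n,k,b[0].round(1),b[1],ray(c,*b[0],45).round(1))
E
```

```text
top lip [365.  242.6] 119 [ 579.1 -108.1] ((579.27880859375, -102.97418212890625), (63.10383987426758, 31.201675415039062), 5.035856246948242)
top lip [270.9 250.7] 121 [564.7 119.3] ((564.5565185546875, 115.09828186035156), (63.298465728759766, 30.83694076538086), 4.630125999450684)
top lip [261.2 251.4] 111 [563.5 142.6] ((567.0550537109375, 141.96046447753906), (44.57957077026367, 16.8153076171875), 0.32194703817367554)
scene lip [379.  266.4] 329 [560.1 134.6] ((557.7442626953125, 128.1251983642578), (79.1381607055664, 51.90145492553711), 1.4271240234375)
scene lip [275.2 266.8] 156 [ 581.1 -104.7] ((579.79541015625, -101.19921875), (65.49246215820312, 31.385963439941406), 3.799093246459961)
top board [454.  299.9] 1254 ((433.837890625, -327.9828186035156), (231.12088012695312, 46.08416748046875), 79.23397064208984)
top dark [421.4 294.2] 32 [ 450.5 -235.3   24. ]
top dark [440.4 297.2] 35 [ 442.3 -279.5   24. ]
top dark [459.2 300.1] 34 [ 434.3 -323.3   24. ]
scene board [197.8 211.4] 1098 ((434.4541320800781, -326.8266296386719), (234.39781188964844, 51.86066818237305), 79.27796936035156)
scene dark [194.5 207.5] 32 [ 436.5 -320.3   24. ]
scene dark [211.5 211.5] 32 [ 444.6 -276.7   24. ]
scene dark [229.1 215.7] 31 [ 453.3 -232.    24. ]
crate [409.3 120.6  38. ]
crate [ 423.7 -129.2   38. ]
crate [495.6 127.3  38. ]
crate [ 510.8 -126.7   38. ]
lipc [590.1 128.4  20. ]
lipc [532.6 122.6  20. ]
lipc [ 607.8 -119.2   20. ]
lipc [ 546.4 -121.1   20. ]
lipcS [ 554.7 -117.    20. ]
lipcS [ 612.8 -110.    20. ]
lipcS [536.5 131.1  20. ]
lipcS [595.1 131.8  20. ]
jar [565.  352.2  70. ]
jar [423.7 274.5  70. ]
jar [695.9 -96.   70. ]
jarS [570.7 361.8  70. ]
jarS [434.2 284.5  70. ]
jarS [702.9 -92.4  70. ]
top red [427.8 224.3] 30 [ 614.6 -257.7   45. ]
top green [426.1 208.6] 27 [ 653.8 -256.4   45. ]
scene red [208.5 269. ] 8 [ 612.4 -250.    45. ]
scene green [203.3 285.2] 35 [ 653.  -254.2   45. ]
```

```bash
cat >> m.py <<'E'
def circ(c,u,v,r0=12,r1=17,hw=26,f=4):
    u,v=int(u),int(v); g=cv2.cvtColor(c[0],cv2.COLOR_RGB2GRAY)[v-hw:v+hw,u-hw:u+hw]
    g=cv2.resize(g,None,fx=f,fy=f,interpolation=cv2.INTER_CUBIC)
    k=cv2.HoughCircles(g,cv2.HOUGH_GRADIENT,1,10*f,param1=80,param2=12,minRadius=int(r0*f),maxRadius=int(r1*f))
    return [] if k is None else [((x+.5)/f-.5+u-hw,(y+.5)/f-.5+v-hw,r/f) for x,y,r in k[0][:2]]
def tri(a,b):
    A=[];B=[]
    for c,(u,v) in((T,a),(S,b)):
        d=c[2].T@np.linalg.inv(c[1])@np.array([u,v,1.]);d/=np.linalg.norm(d);M=np.eye(3)-np.outer(d,d);A.append(M);B.append(M@(-c[2].T@c[3]))
    return np.linalg.solve(sum(A),sum(B))
E
python3 - <<'E'
from m import *
rows=[]
for a,b in(((168,250),(480,267)),((197,309),(446,213)),((360,191),(273,308))):
    for n,c,p in(('T',T,a),('S',S,b)):
        for u,v,r in circ(c,*p): print(n,p,round(u,1),round(v,1),round(r,1),ray(c,u,v,70).round(1))
tiles=[]
for c,p in((T,(168,250)),(T,(197,309)),(T,(360,191)),(S,(480,267)),(S,(446,213)),(S,(273,308))):
    u,v=p; t=cv2.resize(c[0][v-24:v+24,u-24:u+24],(260,260),interpolation=cv2.INTER_CUBIC)
    tiles.append(t)
save(np.vstack([np.hstack(tiles[:3]),np.hstack(tiles[3:])]),'pics/jars.png')
E
```

```text
T (168, 250) 167.0 249.5 14.0 [562.8 352.5  70. ]
T (197, 309) 195.2 308.0 14.5 [427.3 283.1  70. ]
T (360, 191) 360.0 187.8 13.7 [701.4 -97.3  70. ]
```

View pics/jars.png

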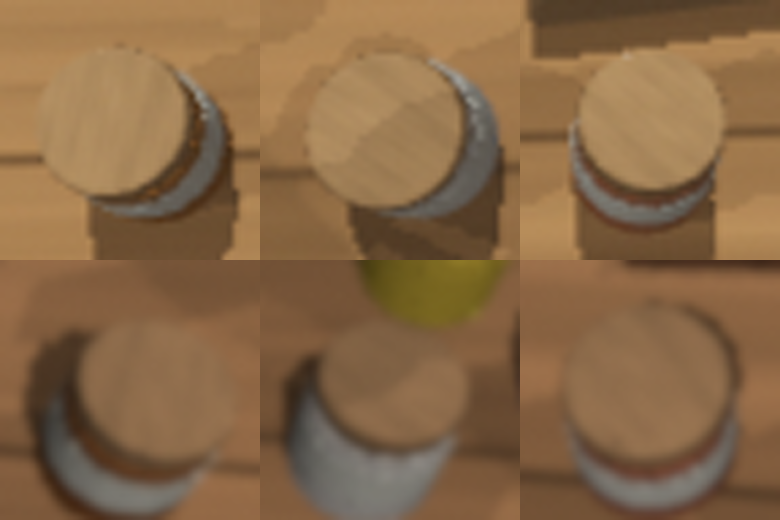

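The tiles show the three caps clearly: top (165.2,248.2), (196.1,309), (360.4,189.2); scene (485,267.4), (446.4,212.1), (273,306.5).

```bash
python3 - <<'E'
from m import *
for a,b in(((165.2,248.2),(485,267.4)),((196.1,309),(446.4,212.1)),((360.4,189.2),(273,306.5))):
    print(tri(a,b).round(1),ray(T,*a,70).round(1),ray(S,*b,70).round(1))
# lens check with current gripper: tcp projection
print(proj(T,[450,-235,24]))
E
```

```text
[567.5 362.   64.2] [566.  356.7  70. ] [570.2 363.2  70. ]
[425.5 285.1  64.5] [425.  281.1  70. ] [429. 286.  70.]
[699.4 -96.   65. ] [697.8 -98.1  70. ] [701.6 -92.9  70. ]
[421.27677273 294.385148  ]
```

```bash
cat > go.py <<'E'
import sys; from h import *
from scipy.spatial.transform import Rotation as Ro
# usage: go.py x y z [yaw]; reports displacement in tool units (40mm) from current pose
def go(x,y,z,yaw=None):
    s=arm.get_state(); M=Ro.from_quat(s['eef_rot']).as_matrix(); p=np.array(s['ee_pos'])
    ps=np.degrees(np.arctan2(M[1,0],M[0,0])); d=M.T@(np.array([x,y,z])-p)/40
    print('t%.1f'%s['clock'],'p',p.round(1),'yaw %.1f'%ps,'q1 %.2f q6 %.2f'%(s['joints'][0],s['joints'][5]),'w %.1f'%s['gripper_width'],'F',np.round(s['ft_force'],1),'tilt',M[:,1].round(3))
    print('units dx,dy,dz',d.round(3), '' if yaw is None else 'spin rows %.2f'%(((ps-yaw+180)%360-180)/5))
if __name__=='__main__': go(*map(float,sys.argv[1:]))
E
```

Emit:
{"fn": "jog_arm", "kwargs": {
  "series": [
    [1,[0,0,0],1],
    [1,[0,0,0],1],
    [1,[0,0,0],1],
    [1,[0,0,0],1],
    [1,[0,0,0],1]
  ],
  "squeeze": 25
}}

```text
clock: 1.02
ee_pos: [283.1, 584.9, 205.2]
eef_rot: [0.668, 0.232, -0.232, -0.668]
ft_force: [-0.1, -0.0, 0.1]
gripper_width: 94.1
```

Emit:
{"fn": "jog_arm", "kwargs": {
  "series": [
    [1,[0,0,0],1],
    [1,[0,0,0],1],
    [1,[0,0,0],1],
    [1,[0,0,0],1],
    [1,[0,0,0],1]
  ]
}}

```text
clock: 1.65
ee_pos: [283.0, 584.9, 205.2]
eef_rot: [0.703, 0.077, -0.077, -0.703]
ft_force: [-0.5, 0.1, 0.4]
gripper_width: 94.0
```

Emit:
{"fn": "jog_arm", "kwargs": {
  "series": [
    [1,[0,0,0],1],
    [1,[0,0,0],1],
    [1,[0,0,0],0]
  ]
}}

```text
clock: 2.02
ee_pos: [283.0, 584.8, 205.1]
eef_rot: [0.707, 0.013, -0.014, -0.707]
ft_force: [-0.1, -0.2, 0.7]
gripper_width: 94.1
```

```bash
python3 go.py 567.5 362 120 4
```

```text
t2.0 p [283.  584.8 205.1] yaw 2.2 q1 0.95 q6 0.91 w 94.1 F [-0.1 -0.2  0.7] tilt [-0.    -0.001 -1.   ]
units dx,dy,dz [ 6.893  2.128 -5.84 ] spin rows -0.36
```

Emit:
{"fn": "jog_arm", "kwargs": {
  "series": [
    [1,[0,0,0],-0.36],
    [1,[1,0,-0.85],0],
    [1,[1,0,-0.85],0],
    [1,[1,0,-0.85],0],
    [1,[1,0,-0.85],0]
  ]
}}

```text
clock: 2.65
ee_pos: [454.8, 460.9, 205.5]
eef_rot: [-0.706, -0.032, 0.032, 0.707]
ft_force: [0.4, -0.5, -0.3]
gripper_width: 94.0
```

Emit:
{"fn": "jog_arm", "kwargs": {
  "series": [
    [1,[1,0,-0.85],0],
    [1,[1,0,-0.85],0],
    [1,[0.7,0.5,-0.85],0],
    [1,[0,0.5,0],0],
    [1,[0,0,0],0]
  ]
}}

```text
clock: 3.28
ee_pos: [577.8, 363.8, 164.6]
eef_rot: [-0.706, -0.034, 0.033, 0.707]
ft_force: [-0.3, 0.1, 0.2]
gripper_width: 94.0
```

```bash
python3 go.py 567.5 362 26 4; python3 - <<'E'
from m import *
# any change in jars?
u,v=165,248; t=[cv2.resize(c[0][v-40:v+40,u-40:u+40],(390,390),interpolation=cv2.INTER_CUBIC) for c,u,v in((T,165,248),(S,485,267))]
save(np.hstack(t),'pics/jA.png')
E
```

```text
t3.3 p [577.8 363.8 164.6] yaw 5.4 q1 0.40 q6 0.30 w 94.0 F [-0.3  0.1  0.2] tilt [ 0.001  0.002 -1.   ]
units dx,dy,dz [-0.266  3.465 -0.025] spin rows 0.28
```

View pics/jA.png

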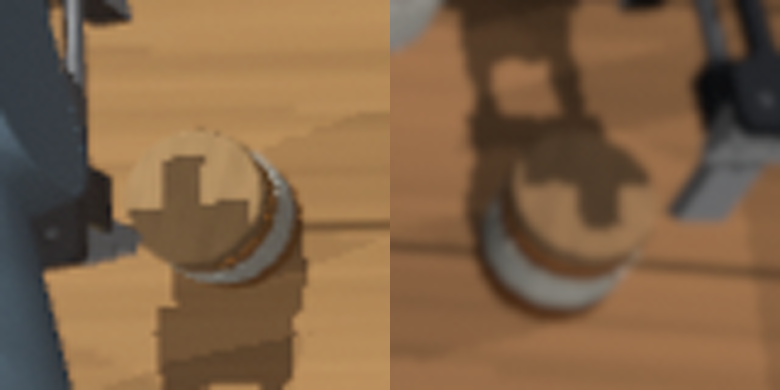

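The jar hasn't moved from (165,248)/(485,267) and the fingers hover beside it. Next I centre and descend.

Emit:
{"fn": "jog_arm", "kwargs": {
  "series": [
    [1,[-0.26,0,0],0.28],
    [1,[0,1,0],0],
    [1,[0,1,0],0],
    [1,[0,1,0],0],
    [1,[0,0.45,0],0]
  ]
}}

```text
clock: 4.0
ee_pos: [568.2, 371.3, 34.6]
eef_rot: [-0.704, -0.033, 0.02, 0.71]
ft_force: [0.1, 0.4, 0.4]
gripper_width: 94.0
```

Emit:
{"fn": "jog_arm", "kwargs": {
  "series": [
    [0.4,[0,0,0],0],
    [0.4,[0,0,0],0],
    [0.4,[0,0,0],0],
    [0.4,[0,0,0],0],
    [0.4,[0,0,0],0]
  ]
}}

```text
clock: 4.62
ee_pos: [569.5, 373.2, 39.2]
eef_rot: [-0.703, -0.035, 0.019, 0.71]
ft_force: [0.8, 0.4, -3.0]
gripper_width: 64.8
```

```bash
python3 go.py 454.1 82.8 220 4
```

```text
t4.6 p [569.5 373.2  39.2] yaw 4.4 q1 0.41 q6 0.34 w 64.8 F [ 0.8  0.4 -3. ] tilt [ 0.023  0.012 -1.   ]
units dx,dy,dz [-3.321 -4.668 -6.975] spin rows 0.07
```

Emit:
{"fn": "jog_arm", "kwargs": {
  "series": [
    [0.4,[0,-0.5,0],0],
    [0.4,[0,-1,0],0],
    [0.4,[0,-1,0],0],
    [0.4,[0,-1,0],0],
    [0.4,[0,-0.7,0],0]
  ]
}}

```text
clock: 5.25
ee_pos: [564.4, 370.4, 214.4]
eef_rot: [-0.703, -0.034, 0.02, 0.71]
ft_force: [0.3, 0.7, -1.7]
gripper_width: 64.7
```

```bash
python3 go.py 454.1 82.8 220 4
```

```text
t5.2 p [564.4 370.4 214.4] yaw 4.3 q1 0.41 q6 0.34 w 64.7 F [ 0.3  0.7 -1.7] tilt [ 0.02   0.011 -1.   ]
units dx,dy,dz [-3.288 -0.272 -6.959] spin rows 0.07
```

Emit:
{"fn": "jog_arm", "kwargs": {
  "series": [
    [0.4,[-0.4,0,-0.5],0],
    [0.4,[-0.45,0,-0.9],0],
    [0.4,[-0.45,0,-0.9],0],
    [0.4,[-0.45,0,-0.9],0],
    [0.4,[-0.45,0,-0.9],0]
  ]
}}

```text
clock: 5.88
ee_pos: [490.3, 198.3, 222.3]
eef_rot: [-0.701, -0.041, 0.015, 0.712]
ft_force: [0.0, -0.2, -2.0]
gripper_width: 64.7
```

Emit:
{"fn": "jog_arm", "kwargs": {
  "series": [
    [0.4,[-0.45,0,-0.9],0],
    [0.4,[-0.3,0,-0.8],0],
    [0.4,[-0.1,0,-0.5],0],
    [0.4,[0,0,0],0],
    [0.4,[0,0,0],0]
  ]
}}

```text
clock: 6.5
ee_pos: [462.1, 103.9, 226.2]
eef_rot: [-0.701, -0.043, 0.01, 0.711]
ft_force: [0.3, -0.1, -1.8]
gripper_width: 64.7
```

```bash
python3 go.py 454.1 82.8 56 4
```

```text
t6.5 p [462.1 103.9 226.2] yaw 4.4 q1 -0.03 q6 -0.11 w 64.7 F [ 0.3 -0.1 -1.8] tilt [ 0.046  0.016 -0.999]
units dx,dy,dz [-0.441  4.232 -0.563] spin rows 0.07
```

Emit:
{"fn": "jog_arm", "kwargs": {
  "series": [
    [0.4,[-0.25,0.3,-0.4],0],
    [0.4,[-0.25,0.5,-0.17],0],
    [0.4,[0,0.5,0],0],
    [0.4,[0,0.5,0],0],
    [0.4,[0,0,0],0]
  ]
}}

```text
clock: 7.12
ee_pos: [448.4, 84.2, 153.7]
eef_rot: [-0.701, -0.047, 0.011, 0.712]
ft_force: [0.1, 0.7, -2.0]
gripper_width: 64.9
```

```bash
python3 go.py 454.1 82.8 56 4
```

```text
t7.1 p [448.4  84.2 153.7] yaw 4.7 q1 -0.08 q6 -0.17 w 64.9 F [ 0.1  0.7 -2. ] tilt [ 0.05   0.017 -0.999]
units dx,dy,dz [ 0.014  2.445 -0.08 ] spin rows 0.14
```

Emit:
{"fn": "jog_arm", "kwargs": {
  "series": [
    [0.4,[0,0.5,0],0],
    [0.4,[0,0.5,-0.04],0],
    [0.4,[0,0.5,-0.04],0],
    [0.4,[0,0.4,0],0],
    [0.4,[0,0,0],0]
  ]
}}

```text
clock: 7.75
ee_pos: [457.7, 84.7, 81.8]
eef_rot: [-0.701, -0.052, 0.01, 0.711]
ft_force: [-0.3, -0.2, -2.6]
gripper_width: 64.8
```

```bash
python3 go.py 454.1 82.8 53 4; python3 - <<'E'
from m import *
t=[cv2.resize(c[0][v-50:v+50,u-65:u+65],(400,308),interpolation=cv2.INTER_CUBIC) for c,u,v in((T,290,285),(S,345,230))]
save(np.hstack(t),'pics/b2.png')
E
```

```text
t7.8 p [457.7  84.7  81.8] yaw 5.0 q1 -0.07 q6 -0.17 w 64.8 F [-0.3 -0.2 -2.6] tilt [ 0.059  0.017 -0.998]
units dx,dy,dz [-0.136  0.713 -0.048] spin rows 0.19
```

View pics/b2.png

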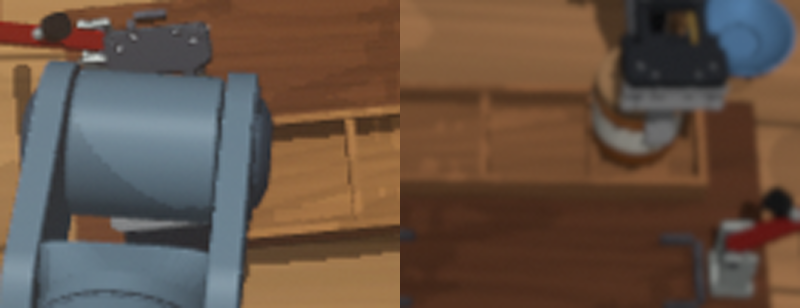

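Jar A hangs over bay 2, at (635,125) in the right half of the crop. I lower it gently.

Emit:
{"fn": "jog_arm", "kwargs": {
  "series": [
    [0.4,[-0.1,0.25,-0.04],0.2],
    [0.4,[0,0.2,0],0],
    [0.4,[0,0.15,0],0],
    [0.4,[0,0,0],0]
  ]
}}

```text
clock: 8.35
ee_pos: [462.7, 86.4, 66.4]
eef_rot: [-0.698, -0.049, -0.004, 0.714]
ft_force: [0.1, 0.2, -2.2]
gripper_width: 65.0
```

```bash
python3 go.py 454.1 82.8 50 4
```

```text
t8.3 p [462.7  86.4  66.4] yaw 3.6 q1 -0.08 q6 -0.16 w 65.0 F [ 0.1  0.2 -2.2] tilt [ 0.075  0.026 -0.997]
units dx,dy,dz [-0.251  0.39  -0.085] spin rows -0.08
```

Emit:
{"fn": "jog_arm", "kwargs": {
  "series": [
    [0.4,[0,0,0],0],
    [0.4,[0,0,0],0],
    [0.4,[0,0,0],0]
  ]
}}

```text
clock: 8.72
ee_pos: [462.8, 86.2, 66.2]
eef_rot: [-0.698, -0.049, -0.005, 0.714]
ft_force: [-0.2, 1.6, -0.7]
gripper_width: 65.1
```

```bash
python3 go.py 454.1 82.8 50 4; python3 -c "
from h import *
s=arm.get_state();print(s['joints'],s['tau'],s['qd'],s['torque'])"
```

```text
t8.7 p [462.8  86.2  66.2] yaw 3.5 q1 -0.08 q6 -0.16 w 65.1 F [-0.2  1.6 -0.7] tilt [ 0.076  0.026 -0.997]
units dx,dy,dz [-0.253  0.386 -0.08 ] spin rows -0.09
[-0.07658625 -0.05015419  2.15693613  0.03823943  0.96129556 -0.15973305] [-4.62500565e-01 -2.48190773e+01 -2.67981470e+01 -1.34061794e-01
 -1.22461016e-01 -3.85750027e-03] [-0.00032893 -0.00087574  0.00297455  0.0023883  -0.00092524  0.00256286] [ 0.17429318  0.02829348 -0.02055602]
```

Emit:
{"fn": "jog_arm", "kwargs": {
  "series": [
    [0.4,[-0.2,0.2,0],0]
  ]
}}

```text
clock: 8.85
ee_pos: [462.4, 87.7, 62.8]
eef_rot: [-0.696, -0.054, -0.012, 0.716]
ft_force: [8.6, 17.4, 25.1]
gripper_width: 65.2
```

```bash
python3 go.py 454.1 82.8 50 4; python3 -c "
from h import *
s=arm.get_state();print(s['joints'],s['tau'],s['qd'],s['torque'])"
```

```text
t8.8 p [462.4  87.7  62.8] yaw 3.4 q1 -0.08 q6 -0.16 w 65.2 F [ 8.6 17.4 25.1] tilt [ 0.092  0.031 -0.995]
units dx,dy,dz [-0.242  0.295 -0.117] spin rows -0.13
[-0.07731345 -0.05511082  2.17020976  0.04660717  0.93752975 -0.16301814] [ -7.45309666 -11.07921571 -10.60811609  -3.60777944   2.16073751
   0.16250184] [-0.00657963 -0.04036929  0.11981475  0.05126561 -0.20549832 -0.0291811 ] [ 2.81959322 -1.72381921  0.38545643]
```

Contact with a crate wall: x is about 8 mm too far. I back up and correct.

Emit:
{"fn": "jog_arm", "kwargs": {
  "series": [
    [0.4,[0,-0.5,0],0],
    [0.4,[0,-0.3,0],0],
    [0.4,[0,0,0],0]
  ]
}}

```text
clock: 9.22
ee_pos: [458.4, 86.6, 94.7]
eef_rot: [-0.696, -0.054, -0.011, 0.716]
ft_force: [0.1, -0.3, -2.6]
gripper_width: 65.3
```

```bash
python3 go.py 451 82.8 85 4; python3 - <<'E'
from m import *
t=[cv2.resize(c[0][v-50:v+50,u-65:u+65],(780,600),interpolation=cv2.INTER_CUBIC) for c,u,v in((S,365,225),)]
save(np.hstack(t),'pics/b3.png')
E
```

```text
t9.2 p [458.4  86.6  94.7] yaw 3.4 q1 -0.08 q6 -0.16 w 65.3 F [ 0.1 -0.3 -2.6] tilt [ 0.091  0.03  -0.995]
units dx,dy,dz [-0.211  0.222 -0.089] spin rows -0.12
```

View pics/b3.png

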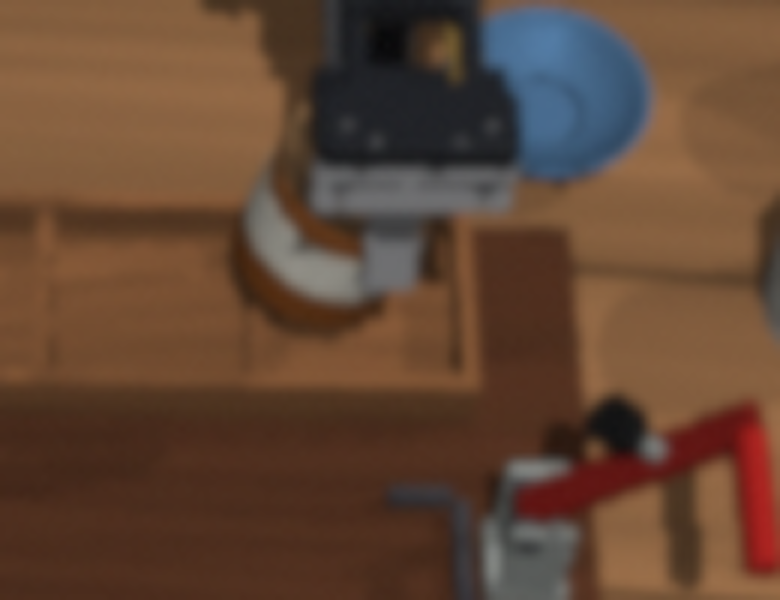

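Jar A is held off-centre: the finger is near its +y edge at (390,255) in the crop, and the jar bottom centre is near (312,262). I compute where the jar bottom really is.

```bash
python3 - <<'E'
from m import *
print(ray(S,352,218.7,66).round(1),ray(S,352,218.7,60).round(1))
print('bay2 floor px',(proj(S,[454.1,82.8,18])-[300,175])*6, 'bay2 wall far/left corner')
# scene-based crate corners from crop b3: inner top-left wall junction (45,385)?, near-right outer corner (478,385)
for u,v in((478,385),(470,225),(45,212),(40,380)): print(ray(S,300+u/6,175+v/6,38).round(1))
E
```

```text
[464.   64.8  66. ] [460.   65.1  60. ]
bay2 floor px [348.07089261 309.93306532] bay2 wall far/left corner
[497.4 133.4  38. ]
[422.  129.4  38. ]
[430.5 -42.3  38. ]
[509.6 -37.7  38. ]
```

```bash
python3 go.py 447 104 84 3.4
```

```text
t9.4 p [457.6  86.7  93.4] yaw 3.4 q1 -0.08 q6 -0.16 w 65.3 F [ 0.1  0.  -2.7] tilt [ 0.088  0.031 -0.996]
units dx,dy,dz [-0.259  0.225  0.441] spin rows -0.01
```

Emit:
{"fn": "jog_arm", "kwargs": {
  "series": [
    [0.4,[-0.1,0,0.2],0],
    [0.4,[-0.1,0,0.2],0],
    [0.4,[-0.05,0.1,0.05],0],
    [0.4,[0,0,0],0]
  ]
}}

```text
clock: 9.93
ee_pos: [444.6, 105.8, 87.0]
eef_rot: [-0.696, -0.052, -0.009, 0.716]
ft_force: [0.4, 0.3, -2.4]
gripper_width: 65.3
```

```bash
python3 go.py 449.5 104.6 60 3.4; python3 - <<'E'
from m import *
t=[cv2.resize(c[0][v-50:v+50,u-65:u+65],(780,600),interpolation=cv2.INTER_CUBIC) for c,u,v in((S,365,225),)]
save(np.hstack(t),'pics/b4.png')
E
```

```text
t9.9 p [444.6 105.8  87. ] yaw 3.4 q1 -0.04 q6 -0.12 w 65.3 F [ 0.4  0.3 -2.4] tilt [ 0.084  0.031 -0.996]
units dx,dy,dz [ 0.061  0.681 -0.054] spin rows -0.00
```

View pics/b4.png

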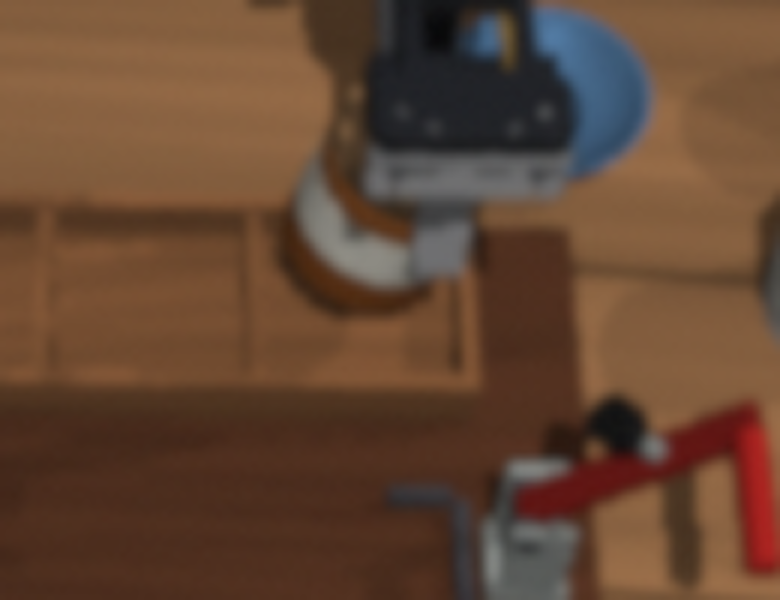

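Finger is now at (440,240) and the jar bottom centre is about (362,245), above bay 2. I lower it.

Emit:
{"fn": "jog_arm", "kwargs": {
  "series": [
    [0.4,[0.03,0.2,0],0],
    [0.4,[0,0.2,0],0],
    [0.4,[0,0.1,0],0],
    [0.4,[0,0.1,0],0],
    [0.4,[0,0,0],0]
  ]
}}

```text
clock: 10.65
ee_pos: [449.4, 105.9, 62.1]
eef_rot: [-0.696, -0.052, -0.01, 0.716]
ft_force: [0.7, -0.6, -2.7]
gripper_width: 65.4
```

```bash
python3 go.py 449.5 104.6 50 3.4; python3 -c "
from m import *
print(ray(S,360.8,215.8,58),proj(S,[454,83,58]))"
```

```text
t10.7 p [449.4 105.9  62.1] yaw 3.3 q1 -0.04 q6 -0.12 w 65.4 F [ 0.7 -0.6 -2.7] tilt [ 0.086  0.031 -0.996]
units dx,dy,dz [-0.027  0.301 -0.04 ] spin rows -0.02
[448.72140806  85.73597646  58.        ] [359.57790058 217.57439137]
```

Emit:
{"fn": "jog_arm", "kwargs": {
  "series": [
    [0.4,[0,0.12,0],0],
    [0.4,[0,0.12,0],0],
    [0.4,[0,0,0],0]
  ]
}}

```text
clock: 11.12
ee_pos: [454.3, 105.2, 57.2]
eef_rot: [-0.697, -0.055, -0.012, 0.715]
ft_force: [-0.4, -1.3, -2.3]
gripper_width: 65.2
```

Emit:
{"fn": "jog_arm", "kwargs": {
  "series": [
    [0.4,[0,0.1,0],0],
    [0.4,[0,0,0],0]
  ]
}}

```text
clock: 11.38
ee_pos: [456.8, 104.7, 56.0]
eef_rot: [-0.698, -0.056, -0.013, 0.714]
ft_force: [-0.5, -0.1, -1.2]
gripper_width: 64.8
```

```bash
python3 go.py 449.5 104.6 50 3.4
```

```text
t11.4 p [456.8 104.7  56. ] yaw 3.5 q1 -0.04 q6 -0.12 w 64.8 F [-0.5 -0.1 -1.2] tilt [ 0.096  0.026 -0.995]
units dx,dy,dz [-0.197  0.131  0.005] spin rows 0.01
```

Emit:
{"fn": "jog_arm", "kwargs": {
  "series": [
    [0.95,[0,0,0],0],
    [0.95,[0,0,0],0],
    [0.95,[0,0,0],0],
    [0.95,[0,-0.3,0],0],
    [0.95,[0,-0.5,0],0]
  ]
}}

```text
clock: 12.0
ee_pos: [452.0, 104.0, 87.0]
eef_rot: [-0.698, -0.055, -0.011, 0.714]
ft_force: [0.3, -0.1, -0.3]
gripper_width: 89.5
```

Emit:
{"fn": "jog_arm", "kwargs": {
  "series": [
    [0.95,[0,-0.6,0],0],
    [0.95,[0,-0.6,0],0],
    [0.95,[0,-0.5,0],0],
    [0.95,[0,-0.4,0],0],
    [0.95,[0,0,0],0]
  ]
}}

```text
clock: 12.62
ee_pos: [445.2, 101.6, 178.8]
eef_rot: [-0.698, -0.058, -0.014, 0.714]
ft_force: [0.5, 0.1, -1.3]
gripper_width: 89.3
```

```bash
python3 go.py 425.5 285 180 3.4; python3 - <<'E'
from m import *
t=[cv2.resize(c[0][v-45:v+45,u-65:u+65],(780,540),interpolation=cv2.INTER_CUBIC) for c,u,v in((S,380,215),)]
save(np.hstack(t),'pics/b5.png')
E
```

```text
t12.6 p [445.2 101.6 178.8] yaw 3.5 q1 -0.04 q6 -0.12 w 89.3 F [ 0.5  0.1 -1.3] tilt [ 0.1    0.026 -0.995]
units dx,dy,dz [-0.209  0.039  4.606] spin rows 0.02
```

View pics/b5.png

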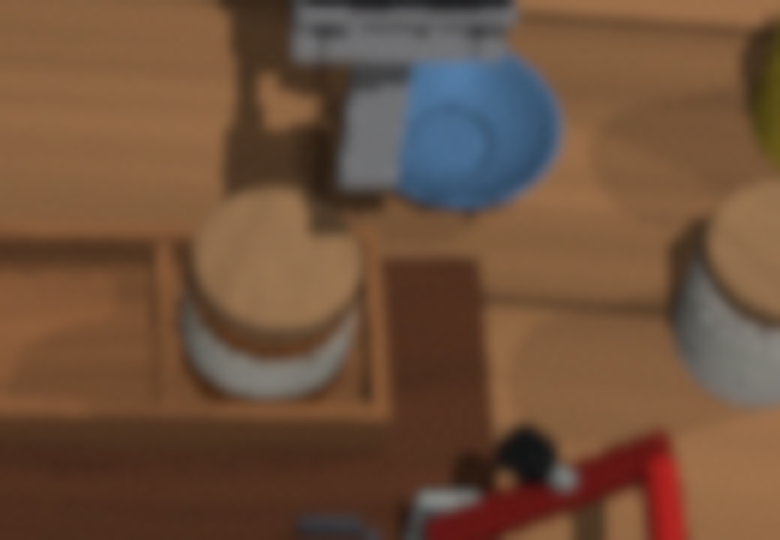

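Jar A stands upright in bay 2, with its cap at (278,258) in the crop. The tool picked up about 0.1 rad of tilt from contacts. I'll take it out by pressing the closed fingertips lightly in +x against the crate's fixed near wall.

Emit:
{"fn": "jog_arm", "kwargs": {
  "series": [
    [0,[-0.3,0,-0.4],0],
    [0,[-0.4,0,-0.6],0],
    [0,[-0.4,0,-0.6],0],
    [0,[-0.3,0,-0.6],0],
    [0,[0,0,-0.3],0]
  ]
}}

```text
clock: 13.35
ee_pos: [390.7, -2.8, 164.2]
eef_rot: [-0.697, -0.054, -0.009, 0.715]
ft_force: [0.6, 0.2, 0.2]
gripper_width: 42.4
```

```bash
python3 go.py 380 -5 24 3.4
```

```text
t13.3 p [390.7  -2.8 164.2] yaw 3.6 q1 -0.34 q6 -0.42 w 42.4 F [0.6 0.2 0.2] tilt [ 0.088  0.028 -0.996]
units dx,dy,dz [-0.583  3.465 -0.116] spin rows 0.05
```

Emit:
{"fn": "jog_arm", "kwargs": {
  "series": [
    [0,[-0.15,0.5,0],0],
    [0,[-0.15,0.7,0],0],
    [0,[-0.15,0.7,0],0],
    [0,[-0.1,0.7,0],0],
    [0,[0,0,0],0]
  ]
}}

```text
clock: 13.98
ee_pos: [378.7, -1.3, 54.7]
eef_rot: [-0.696, -0.053, -0.009, 0.716]
ft_force: [-0.2, -0.1, 0.5]
gripper_width: 0.7
```

```bash
python3 go.py 380 -5 24 3.4
```

```text
t14.0 p [378.7  -1.3  54.7] yaw 3.5 q1 -0.35 q6 -0.45 w 0.7 F [-0.2 -0.1  0.5] tilt [ 0.086  0.03  -0.996]
units dx,dy,dz [-0.04   0.765 -0.114] spin rows 0.03
```

Emit:
{"fn": "jog_arm", "kwargs": {
  "series": [
    [0,[-0.05,0.4,0],0],
    [0,[-0.05,0.36,0],0],
    [0,[0,0,0],0]
  ]
}}

```text
clock: 14.35
ee_pos: [380.6, -1.1, 26.4]
eef_rot: [-0.697, -0.055, -0.01, 0.715]
ft_force: [0.4, -0.3, 0.5]
gripper_width: 0.6
```

Emit:
{"fn": "jog_arm", "kwargs": {
  "series": [
    [0,[0.25,0,0],0],
    [0,[0.15,0,0],0],
    [0,[0.1,0,0],0]
  ]
}}

```text
clock: 14.72
ee_pos: [404.6, -0.5, 31.4]
eef_rot: [-0.697, -0.057, -0.012, 0.714]
ft_force: [-0.4, -0.3, 0.5]
gripper_width: 0.4
```

Emit:
{"fn": "jog_arm", "kwargs": {
  "series": [
    [0,[0.15,0,0],0]
  ]
}}

```text
clock: 14.85
ee_pos: [411.1, -0.1, 32.3]
eef_rot: [-0.697, -0.057, -0.012, 0.714]
ft_force: [-5.9, -1.2, 1.7]
gripper_width: 0.5
```

```bash
python3 go.py 410 -5 24 3.4
```

```text
t14.8 p [ 4.111e+02 -1.000e-01  3.230e+01] yaw 3.6 q1 -0.32 q6 -0.42 w 0.5 F [-5.9 -1.2  1.7] tilt [ 0.096  0.027 -0.995]
units dx,dy,dz [-0.054  0.2   -0.125] spin rows 0.04
```

Emit:
{"fn": "jog_arm", "kwargs": {
  "series": [
    [0,[0.1,0.1,0],0],
    [0,[0.15,0.03,0],0]
  ]
}}

```text
clock: 15.1
ee_pos: [411.6, 0.0, 31.5]
eef_rot: [-0.697, -0.047, 0.006, 0.715]
ft_force: [-44.5, -7.4, 49.3]
gripper_width: 0.0
```

Emit:
{"fn": "jog_arm", "kwargs": {
  "series": [
    [0,[0.2,0.03,0],0],
    [0,[0.2,0.03,0],0]
  ]
}}

```text
clock: 15.35
ee_pos: [411.4, -0.0, 31.9]
eef_rot: [-0.698, -0.031, 0.03, 0.715]
ft_force: [-45.2, -8.8, 56.2]
gripper_width: 0.7
```

```bash
python3 go.py 410 -5 24 3.4
```

```text
t15.3 p [411.4  -0.   31.9] yaw 5.0 q1 -0.29 q6 -0.40 w 0.7 F [-45.2  -8.8  56.2] tilt [ 0.     0.024 -1.   ]
units dx,dy,dz [-0.045  0.193 -0.125] spin rows 0.32
```

Emit:
{"fn": "jog_arm", "kwargs": {
  "series": [
    [0,[-0.1,0,0],0],
    [0,[-0.3,0,0],0],
    [0,[-0.3,-0.3,0],0],
    [0,[-0.2,-0.6,0],0],
    [0,[0,-0.5,0],0]
  ]
}}

```text
clock: 15.98
ee_pos: [371.9, -4.1, 87.5]
eef_rot: [-0.697, -0.03, 0.032, 0.715]
ft_force: [-0.3, -1.0, 0.2]
gripper_width: 0.1
```

```bash
python3 go.py 425.5 285 190 4
```

```text
t16.0 p [371.9  -4.1  87.5] yaw 5.0 q1 -0.34 q6 -0.43 w 0.1 F [-0.3 -1.   0.2] tilt [-0.005  0.026 -1.   ]
units dx,dy,dz [ 1.959 -2.384  7.147] spin rows 0.20
```

Emit:
{"fn": "jog_arm", "kwargs": {
  "series": [
    [1,[0,-0.6,0.3],0.2],
    [1,[0,-0.8,0.6],0],
    [1,[0.2,-0.6,0.7],0],
    [1,[0.2,-0.3,0.8],0],
    [1,[0.2,0,0.8],0]
  ]
}}

```text
clock: 16.6
ee_pos: [387.0, 125.2, 186.1]
eef_rot: [-0.697, -0.023, 0.021, 0.716]
ft_force: [0.1, 0.9, -0.7]
gripper_width: 46.8
```

Emit:
{"fn": "jog_arm", "kwargs": {
  "series": [
    [1,[0.3,0,0.8],0],
    [1,[0.3,0,0.8],0],
    [1,[0.3,0,0.8],0],
    [1,[0.3,0,0.6],0],
    [1,[0,0,0],0]
  ]
}}

```text
clock: 17.23
ee_pos: [426.3, 253.3, 188.1]
eef_rot: [-0.697, -0.025, 0.022, 0.716]
ft_force: [0.3, -1.4, 0.5]
gripper_width: 93.3
```

```bash
python3 go.py 425.5 285 160 4;  python3 -c "
from m import *
for c,u,v in((T,(196,309),0),(S,(446,212),0)): print(circ(c,*u,11,17))
"
```

```text
t17.2 p [426.3 253.3 188.1] yaw 3.8 q1 0.29 q6 0.22 w 93.3 F [ 0.3 -1.4  0.5] tilt [ 0.003  0.028 -1.   ]
units dx,dy,dz [0.029 0.724 0.772] spin rows -0.04
[(np.float32(196.0), np.float32(308.0), np.float32(13.725))]
[]
```

Emit:
{"fn": "jog_arm", "kwargs": {
  "series": [
    [1,[0,0.2,0.4],0],
    [1,[0,0.4,0.34],0],
    [1,[0,0.5,0],0],
    [1,[0,0.3,0],0],
    [1,[0,0,0],0]
  ]
}}

```text
clock: 17.95
ee_pos: [422.2, 284.1, 127.9]
eef_rot: [-0.697, -0.023, 0.022, 0.716]
ft_force: [-0.2, -0.1, -0.1]
gripper_width: 93.9
```

```bash
python3 go.py 425.5 283 30 4
```

```text
t17.9 p [422.2 284.1 127.9] yaw 3.6 q1 0.36 q6 0.28 w 93.9 F [-0.2 -0.1 -0.1] tilt [ 0.     0.027 -1.   ]
units dx,dy,dz [ 0.076  2.445 -0.097] spin rows -0.08
```

Emit:
{"fn": "jog_arm", "kwargs": {
  "series": [
    [1,[0.07,0.4,-0.1],0],
    [1,[0,0.5,0],0],
    [1,[0,0.5,0],0],
    [1,[0,0.5,0],0],
    [1,[0,0.2,0],0]
  ]
}}

```text
clock: 18.58
ee_pos: [427.8, 281.9, 41.0]
eef_rot: [-0.697, -0.024, 0.02, 0.717]
ft_force: [-0.7, -0.1, -0.5]
gripper_width: 94.0
```

Emit:
{"fn": "jog_arm", "kwargs": {
  "series": [
    [1,[0,0,0],0]
  ]
}}

```text
clock: 18.7
ee_pos: [427.7, 281.7, 40.5]
eef_rot: [-0.697, -0.023, 0.02, 0.716]
ft_force: [0.2, 0.9, 1.1]
gripper_width: 94.0
```

```bash
python3 go.py 425.5 283 30 4;python3 - <<'E'
from m import *
t=[cv2.resize(c[0][v-35:v+35,u-45:u+45],(390,303),interpolation=cv2.INTER_CUBIC) for c,u,v in((T,196,309),(S,446,212),)]
save(np.hstack(t),'pics/jB.png')
E
```

```text
t18.7 p [427.7 281.7  40.5] yaw 3.5 q1 0.35 q6 0.27 w 94.0 F [0.2 0.9 1.1] tilt [ 0.004  0.028 -1.   ]
units dx,dy,dz [-0.054  0.262  0.03 ] spin rows -0.11
```

View pics/jB.png

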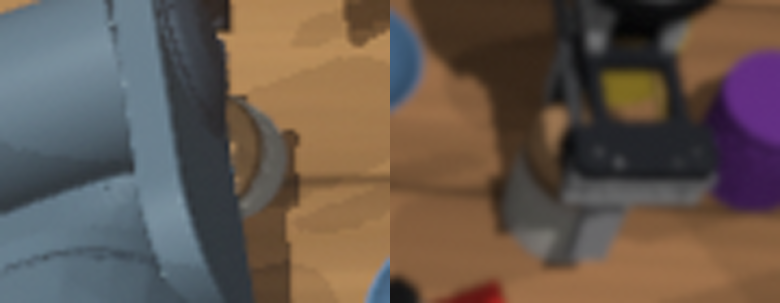

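```bash
python3 - <<'E'
from m import *
print('finger outer tip px',proj(S,[480,285,42]), 'TCP', proj(S,[427.7,281.7,40]))
for y in(265,275,283):
    p=[proj(S,[425.5+33*np.cos(a),y+33*np.sin(a),z])[0] for a in np.linspace(0,6.28,60) for z in(10,50)]
    q=[proj(S,[425.5+33*np.cos(a),y+33*np.sin(a),0])[1] for a in np.linspace(0,6.28,60)]
    print(y,min(p),max(p),'bottom v',max(q))
E
```

```text
finger outer tip px [444.39836734 236.65884986] TCP [441.64876341 218.48975493]
265 418.6067072373633 449.3961811547388 bottom v 237.5113960046595
275 422.67393131577165 453.59394481764804 bottom v 237.8081385818006
283 425.92887890558484 456.95339840448014 bottom v 238.04561854801437
```

The left jar edge and the finger's projection agree to a few mm, so centring is good enough. I go lower and close.

Emit:
{"fn": "jog_arm", "kwargs": {
  "series": [
    [1,[-0.05,0.22,-0.02],0],
    [1,[0,0.12,0],0],
    [1,[0,0,0],0]
  ]
}}

```text
clock: 19.27
ee_pos: [427.1, 281.8, 28.1]
eef_rot: [-0.696, -0.025, 0.018, 0.717]
ft_force: [-0.8, 0.3, -0.1]
gripper_width: 94.0
```

Emit:
{"fn": "jog_arm", "kwargs": {
  "series": [
    [0.4,[0,0,0],0],
    [0.4,[0,0,0],0],
    [0.4,[0,0,0],0],
    [0.4,[0,0,0],0],
    [0.4,[0,0,0],0]
  ],
  "squeeze": 30
}}

```text
clock: 19.9
ee_pos: [427.2, 281.9, 28.4]
eef_rot: [-0.696, -0.025, 0.018, 0.717]
ft_force: [0.6, -0.2, 0.4]
gripper_width: 66.0
```

```bash
python3 go.py 460 -1 170 4
```

```text
t19.9 p [427.2 281.9  28.4] yaw 3.5 q1 0.35 q6 0.27 w 66.0 F [ 0.6 -0.2  0.4] tilt [ 0.008  0.029 -1.   ]
units dx,dy,dz [ 0.423 -3.739 -7.006] spin rows -0.10
```

Emit:
{"fn": "jog_arm", "kwargs": {
  "series": [
    [0.4,[0,-0.4,0],0],
    [0.4,[0,-0.7,0],0],
    [0.4,[0,-0.8,0],0],
    [0.4,[0,-0.8,0],0],
    [0.4,[0,-0.8,0],0]
  ]
}}

```text
clock: 20.52
ee_pos: [423.5, 276.7, 172.5]
eef_rot: [-0.697, -0.023, 0.02, 0.716]
ft_force: [0.1, 0.0, -1.8]
gripper_width: 65.6
```

Emit:
{"fn": "jog_arm", "kwargs": {
  "series": [
    [0.4,[0.05,-0.2,-0.6],0],
    [0.4,[0.05,0,-0.8],0],
    [0.4,[0.05,0,-0.8],0],
    [0.4,[0.05,0,-0.8],0],
    [0.4,[0.05,0,-0.8],0]
  ]
}}

```text
clock: 21.15
ee_pos: [445.1, 123.4, 185.4]
eef_rot: [-0.696, -0.029, 0.018, 0.717]
ft_force: [0.3, 0.4, -1.9]
gripper_width: 65.5
```

Emit:
{"fn": "jog_arm", "kwargs": {
  "series": [
    [0.4,[0.05,0,-0.8],0],
    [0.4,[0.05,0,-0.8],0],
    [0.4,[0.05,0,-0.8],0],
    [0.4,[0,0,-0.3],0],
    [0.4,[0,0,0],0]
  ]
}}

```text
clock: 21.78
ee_pos: [458.2, 11.5, 186.3]
eef_rot: [-0.697, -0.03, 0.015, 0.717]
ft_force: [-0.2, 0.4, -1.9]
gripper_width: 65.8
```

```bash
python3 go.py 460 -1 100 4
```

```text
t21.8 p [458.2  11.5 186.3] yaw 3.6 q1 -0.24 q6 -0.32 w 65.8 F [-0.2  0.4 -1.9] tilt [ 0.02   0.029 -0.999]
units dx,dy,dz [-0.023  2.147 -0.374] spin rows -0.08
```

Emit:
{"fn": "jog_arm", "kwargs": {
  "series": [
    [0.4,[0,0.3,-0.3],0],
    [0.4,[0,0.6,-0.1],0],
    [0.4,[0,0.6,0],0],
    [0.4,[0,0.6,0],0],
    [0.4,[0,0,0],0]
  ]
}}

```text
clock: 22.4
ee_pos: [459.7, -0.2, 97.1]
eef_rot: [-0.696, -0.031, 0.018, 0.717]
ft_force: [-0.2, -0.0, -1.3]
gripper_width: 65.5
```

```bash
python3 go.py 460 -1 75 4
```

```text
t22.4 p [ 4.597e+02 -2.000e-01  9.710e+01] yaw 3.9 q1 -0.27 q6 -0.36 w 65.5 F [-0.2 -0.  -1.3] tilt [ 0.018  0.03  -0.999]
units dx,dy,dz [-0.004  0.551 -0.035] spin rows -0.01
```

Emit:
{"fn": "jog_arm", "kwargs": {
  "series": [
    [0.4,[0,0.3,-0.03],0],
    [0.4,[0,0.3,0],0],
    [0.4,[0,0.2,0],0],
    [0.4,[0,0,0],0]
  ]
}}

```text
clock: 22.9
ee_pos: [461.6, -0.5, 64.5]
eef_rot: [-0.696, -0.033, 0.017, 0.717]
ft_force: [-0.5, -0.1, -1.7]
gripper_width: 65.6
```

Emit:
{"fn": "jog_arm", "kwargs": {
  "series": [
    [0.4,[0,0.2,0],0],
    [0.4,[0,0.12,0],0],
    [0.4,[0,0,0],0]
  ]
}}

```text
clock: 23.28
ee_pos: [462.6, -0.3, 51.5]
eef_rot: [-0.697, -0.033, 0.016, 0.716]
ft_force: [-0.1, 0.8, -1.9]
gripper_width: 65.9
```

```bash
python3 go.py 460 -1 46 4
```

```text
t23.3 p [ 4.626e+02 -3.000e-01  5.150e+01] yaw 4.0 q1 -0.27 q6 -0.36 w 65.9 F [-0.1  0.8 -1.9] tilt [ 0.023  0.029 -0.999]
units dx,dy,dz [-0.068  0.136 -0.017] spin rows -0.00
```

Emit:
{"fn": "jog_arm", "kwargs": {
  "series": [
    [0.4,[-0.05,0.08,0],0],
    [0.92,[0,0,0],0],
    [0.92,[0,0,0],0],
    [0.92,[0,0,0],0]
  ]
}}

```text
clock: 23.78
ee_pos: [461.7, -0.7, 49.3]
eef_rot: [-0.697, -0.034, 0.016, 0.716]
ft_force: [-0.6, -0.4, -0.0]
gripper_width: 86.5
```

Emit:
{"fn": "jog_arm", "kwargs": {
  "series": [
    [0.92,[0,-0.4,0],0],
    [0.92,[0,-0.7,0],0],
    [0.92,[0,-0.8,0],0],
    [0.92,[0,-0.8,0],0],
    [0.92,[0,-0.5,0],0]
  ]
}}

```text
clock: 24.4
ee_pos: [458.3, -4.4, 184.8]
eef_rot: [-0.697, -0.035, 0.015, 0.716]
ft_force: [0.4, -0.2, -0.2]
gripper_width: 86.5
```

```bash
python3 go.py 698 -97 170 0;  python3 -c "
from m import *
for c,u in((T,(360,189)),(S,(273,306))):
  for r in circ(c,*u,11,17): print(r, ray(c,r[0],r[1],66))
"
```

```text
t24.4 p [458.3  -4.4 184.8] yaw 4.0 q1 -0.28 q6 -0.36 w 86.5 F [ 0.4 -0.2 -0.2] tilt [ 0.027  0.028 -0.999]
units dx,dy,dz [ 5.804  0.464 -2.741] spin rows 0.80
(np.float32(360.0), np.float32(188.5), np.float32(13.225)) [700.95825928 -97.58849946  66.        ]
```

Emit:
{"fn": "jog_arm", "kwargs": {
  "series": [
    [1,[0.5,0,-0.3],0],
    [1,[0.8,0,-0.4],0],
    [1,[0.8,0,-0.4],0],
    [1,[0.8,0,-0.4],0],
    [1,[0.8,0,-0.4],0]
  ]
}}

```text
clock: 25.12
ee_pos: [613.8, -70.5, 186.1]
eef_rot: [-0.697, -0.035, 0.015, 0.716]
ft_force: [0.2, -0.7, -0.1]
gripper_width: 93.6
```

Emit:
{"fn": "jog_arm", "kwargs": {
  "series": [
    [1,[0.8,0,-0.4],0],
    [1,[0.8,0,-0.4],0],
    [1,[0.3,0,0],0],
    [1,[0,0,0],0]
  ]
}}

```text
clock: 25.62
ee_pos: [693.3, -97.7, 183.2]
eef_rot: [-0.696, -0.033, 0.017, 0.717]
ft_force: [-0.3, -0.3, 0.5]
gripper_width: 93.8
```

```bash
python3 go.py 699.5 -97 110 4
```

```text
t25.6 p [693.3 -97.7 183.2] yaw 4.0 q1 -0.32 q6 -0.40 w 93.8 F [-0.3 -0.3  0.5] tilt [ 0.021  0.03  -0.999]
units dx,dy,dz [ 0.114  1.833 -0.046] spin rows 0.01
```

Emit:
{"fn": "jog_arm", "kwargs": {
  "series": [
    [1,[0.11,0.4,-0.04],0],
    [1,[0,0.6,0],0],
    [1,[0,0.6,0],0],
    [1,[0,0.3,0],0],
    [1,[0,0,0],0]
  ]
}}

```text
clock: 26.25
ee_pos: [695.4, -93.9, 101.8]
eef_rot: [-0.696, -0.032, 0.019, 0.717]
ft_force: [0.3, -0.1, -0.1]
gripper_width: 94.0
```

```bash
python3 go.py 699.5 -97 28 4
```

```text
t26.2 p [695.4 -93.9 101.8] yaw 4.1 q1 -0.31 q6 -0.40 w 94.0 F [ 0.3 -0.1 -0.1] tilt [ 0.017  0.031 -0.999]
units dx,dy,dz [ 0.062  1.843 -0.139] spin rows 0.03
```

Emit:
{"fn": "jog_arm", "kwargs": {
  "series": [
    [1,[0.08,0,-0.14],0],
    [1,[0,0.4,0],0],
    [1,[0,0.5,0],0],
    [1,[0,0.5,0],0],
    [1,[0,0.3,0],0]
  ]
}}

```text
clock: 26.88
ee_pos: [702.0, -98.0, 31.9]
eef_rot: [-0.696, -0.033, 0.018, 0.717]
ft_force: [1.1, 0.1, -0.4]
gripper_width: 93.9
```

```bash
python3 go.py 699.5 -97 28 4
```

```text
t26.9 p [702.  -98.   31.9] yaw 4.1 q1 -0.31 q6 -0.40 w 93.9 F [ 1.1  0.1 -0.4] tilt [ 0.021  0.03  -0.999]
units dx,dy,dz [-0.062  0.098  0.027] spin rows 0.02
```

Emit:
{"fn": "jog_arm", "kwargs": {
  "series": [
    [1,[-0.06,0.08,0.02],0],
    [0.4,[0,0,0],0],
    [0.4,[0,0,0],0],
    [0.4,[0,0,0],0],
    [0.4,[0,0,0],0]
  ]
}}

```text
clock: 27.5
ee_pos: [699.7, -97.1, 28.2]
eef_rot: [-0.696, -0.033, 0.018, 0.717]
ft_force: [-0.5, -0.1, -1.6]
gripper_width: 65.4
```

Emit:
{"fn": "jog_arm", "kwargs": {
  "series": [
    [0.4,[0,0,0],0],
    [0.4,[0,-0.4,0],0],
    [0.4,[0,-0.8,0],0],
    [0.4,[0,-0.8,0],0],
    [0.4,[0,-0.8,0],0]
  ]
}}

```text
clock: 28.12
ee_pos: [694.8, -99.9, 141.9]
eef_rot: [-0.695, -0.031, 0.02, 0.718]
ft_force: [0.6, 0.3, -2.1]
gripper_width: 65.8
```

```bash
python3 go.py 465.9 -84.8 170 4
```

```text
t28.1 p [694.8 -99.9 141.9] yaw 4.1 q1 -0.32 q6 -0.40 w 65.8 F [ 0.6  0.3 -2.1] tilt [ 0.014  0.032 -0.999]
units dx,dy,dz [-5.668 -0.773  0.813] spin rows 0.03
```

Emit:
{"fn": "jog_arm", "kwargs": {
  "series": [
    [0.4,[-0.4,-0.4,0.1],0],
    [0.4,[-0.7,-0.2,0.1],0],
    [0.4,[-0.7,0,0.1],0],
    [0.4,[-0.7,0,0.1],0],
    [0.4,[-0.7,0,0.1],0]
  ]
}}

```text
clock: 28.75
ee_pos: [566.0, -91.2, 175.1]
eef_rot: [-0.698, -0.036, 0.015, 0.715]
ft_force: [0.3, -0.0, -1.5]
gripper_width: 65.7
```

Emit:
{"fn": "jog_arm", "kwargs": {
  "series": [
    [0.4,[-0.7,0,0.1],0],
    [0.4,[-0.7,0,0.1],0],
    [0.4,[-0.6,0,0.1],0],
    [0.4,[-0.3,0,0],0],
    [0.4,[0,0,0],0]
  ]
}}

```text
clock: 29.38
ee_pos: [470.2, -86.0, 177.3]
eef_rot: [-0.699, -0.038, 0.013, 0.714]
ft_force: [0.3, 0.8, -1.8]
gripper_width: 65.8
```

```bash
python3 go.py 465.9 -84.8 95 4
```

```text
t29.4 p [470.2 -86.  177.3] yaw 4.1 q1 -0.44 q6 -0.53 w 65.8 F [ 0.3  0.8 -1.8] tilt [ 0.035  0.023 -0.999]
units dx,dy,dz [-0.18   2.053 -0.005] spin rows 0.03
```

Emit:
{"fn": "jog_arm", "kwargs": {
  "series": [
    [0.4,[-0.15,0.3,0],0],
    [0.4,[-0.03,0.6,0],0],
    [0.4,[0,0.6,0],0],
    [0.4,[0,0.4,0],0],
    [0.4,[0,0,0],0]
  ]
}}

```text
clock: 30.0
ee_pos: [466.8, -85.3, 97.5]
eef_rot: [-0.699, -0.039, 0.013, 0.714]
ft_force: [1.0, 0.2, -1.2]
gripper_width: 65.4
```

```bash
python3 go.py 465.9 -84.8 70 4
```

```text
t30.0 p [466.8 -85.3  97.5] yaw 4.2 q1 -0.44 q6 -0.53 w 65.4 F [ 1.   0.2 -1.2] tilt [ 0.036  0.023 -0.999]
units dx,dy,dz [-0.048  0.686 -0.001] spin rows 0.03
```

Emit:
{"fn": "jog_arm", "kwargs": {
  "series": [
    [0.4,[-0.05,0.3,0],0],
    [0.4,[-0.02,0.3,0],0],
    [0.4,[0,0.2,0],0],
    [0.4,[0,0,0],0]
  ]
}}

```text
clock: 30.5
ee_pos: [466.3, -85.2, 64.5]
eef_rot: [-0.699, -0.039, 0.012, 0.714]
ft_force: [-1.0, 0.6, -1.9]
gripper_width: 65.6
```

Emit:
{"fn": "jog_arm", "kwargs": {
  "series": [
    [0.4,[-0.05,0.2,0],0],
    [0.4,[0,0.12,0],0],
    [0.4,[0,0.05,0],0],
    [0.4,[0,0,0],0]
  ]
}}

```text
clock: 31.0
ee_pos: [465.4, -85.3, 49.3]
eef_rot: [-0.699, -0.04, 0.012, 0.714]
ft_force: [-0.0, 0.6, -1.6]
gripper_width: 66.0
```

```bash
python3 go.py 465.9 -84.8 46 4
```

```text
t31.0 p [465.4 -85.3  49.3] yaw 4.2 q1 -0.44 q6 -0.54 w 66.0 F [-0.   0.6 -1.6] tilt [ 0.039  0.022 -0.999]
units dx,dy,dz [0.011 0.084 0.011] spin rows 0.03
```

Emit:
{"fn": "jog_arm", "kwargs": {
  "series": [
    [0.4,[0,0.05,0],0],
    [0.92,[0,0,0],0],
    [0.92,[0,0,0],0],
    [0.92,[0,0,0],0],
    [0.92,[0,-0.4,0],0]
  ]
}}

```text
clock: 31.62
ee_pos: [465.3, -85.8, 64.3]
eef_rot: [-0.699, -0.04, 0.012, 0.714]
ft_force: [0.2, -0.0, 0.2]
gripper_width: 86.4
```

Emit:
{"fn": "jog_arm", "kwargs": {
  "series": [
    [0.92,[0,-0.7,0],0],
    [0.92,[0,-0.8,0],0],
    [0.92,[0,-0.8,0],0],
    [0,[0.3,-0.2,-0.5],0],
    [0,[0.5,0,-0.8],0]
  ]
}}

```text
clock: 32.25
ee_pos: [498.9, -138.2, 176.1]
eef_rot: [-0.701, -0.044, 0.009, 0.712]
ft_force: [-0.0, -0.5, -0.6]
gripper_width: 70.1
```

Emit:
{"fn": "jog_arm", "kwargs": {
  "series": [
    [0,[0.5,0,-0.8],0],
    [0,[0.4,0,-0.8],0],
    [0,[0.3,0,-0.6],0],
    [0,[0,0,0],0],
    [0,[0,0,0],0]
  ]
}}

```text
clock: 32.88
ee_pos: [556.5, -226.6, 184.5]
eef_rot: [-0.702, -0.046, 0.007, 0.71]
ft_force: [0.6, 1.0, 0.4]
gripper_width: 20.0
```

```bash
python3 go.py 578 -255 66 4; python3 - <<'E'
from m import *
a=cv2.resize(T[0][210:330,240:400],(400,300),interpolation=cv2.INTER_CUBIC);b=cv2.resize(S[0][170:290,180:400],(550,300),interpolation=cv2.INTER_CUBIC)[:,:400]
save(np.hstack([a,b]),'pics/c1.png')
E
```

```text
t32.9 p [ 556.5 -226.6  184.5] yaw 4.3 q1 -0.60 q6 -0.68 w 20.0 F [0.6 1.  0.4] tilt [ 0.055  0.013 -0.998]
units dx,dy,dz [ 0.316  2.977 -0.774] spin rows 0.06
```

View pics/c1.png

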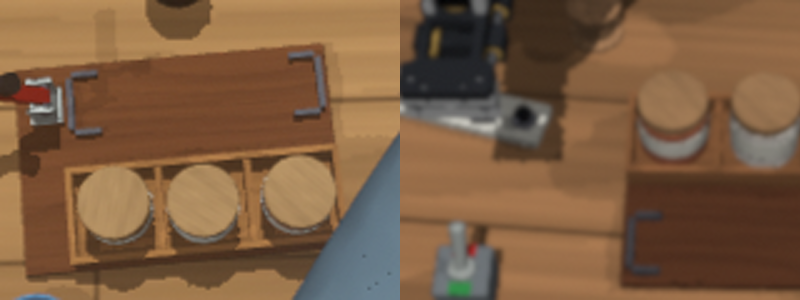

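All three jars stand upright in their bays, with caps at (113,203), (203,203) and (298,195) in the left crop. The toggle is still on red. Next is the switch.

Emit:
{"fn": "jog_arm", "kwargs": {
  "series": [
    [0,[0.1,0.4,-0.4],0],
    [0,[0.1,0.7,-0.35],0],
    [0,[0,0.8,0],0],
    [0,[0,0.6,0],0],
    [0,[0,0.2,0],0]
  ]
}}

```text
clock: 33.6
ee_pos: [573.0, -251.3, 76.9]
eef_rot: [-0.703, -0.049, 0.007, 0.71]
ft_force: [-0.3, -0.8, -0.0]
gripper_width: 0.2
```

```bash
python3 go.py 635 -256 68 4
```

```text
t33.6 p [ 573.  -251.3   76.9] yaw 4.5 q1 -0.61 q6 -0.72 w 0.2 F [-0.3 -0.8 -0. ] tilt [ 0.058  0.012 -0.998]
units dx,dy,dz [ 1.519  0.312 -0.241] spin rows 0.11
```

Emit:
{"fn": "jog_arm", "kwargs": {
  "series": [
    [0,[0.2,0.15,-0.1],0],
    [0,[0.3,0.05,-0.05],0],
    [0,[0.3,0.02,-0.03],0],
    [0,[0.3,0.02,-0.03],0],
    [0,[0.2,0.02,-0.03],0]
  ]
}}

```text
clock: 34.22
ee_pos: [631.6, -257.2, 72.8]
eef_rot: [-0.704, -0.051, 0.006, 0.708]
ft_force: [-0.6, 0.3, 0.2]
gripper_width: 0.6
```

Emit:
{"fn": "jog_arm", "kwargs": {
  "series": [
    [0,[0.2,0.02,0],0],
    [0,[0.15,0,0],0],
    [0,[0,0,0],0]
  ]
}}

```text
clock: 34.6
ee_pos: [633.8, -257.5, 72.9]
eef_rot: [-0.703, -0.039, 0.021, 0.71]
ft_force: [-0.4, 0.0, 0.7]
gripper_width: 0.4
```

```bash
python3 go.py 635 -256 68 4; python3 - <<'E'
from m import *
b=cv2.resize(S[0][240:310,160:250],(540,420),interpolation=cv2.INTER_CUBIC)
save(b,'pics/sw.png')
E
```

```text
t34.6 p [ 633.8 -257.5   72.9] yaw 4.9 q1 -0.56 q6 -0.66 w 0.4 F [-0.4  0.   0.7] tilt [ 0.026  0.011 -1.   ]
units dx,dy,dz [0.029 0.122 0.033] spin rows 0.17
```

Emit:
{"fn": "jog_arm", "kwargs": {
  "series": [
    [0,[-0.4,0,0],0],
    [0,[-0.6,-0.3,0],0],
    [0,[-0.6,-0.6,-0.1],0],
    [0,[-0.6,-0.7,-0.2],0],
    [0,[-0.6,-0.6,-0.3],0]
  ]
}}

```text
clock: 35.33
ee_pos: [521.5, -291.0, 156.9]
eef_rot: [-0.702, -0.041, 0.021, 0.71]
ft_force: [0.4, 0.2, -0.5]
gripper_width: 0.7
```

Emit:
{"fn": "jog_arm", "kwargs": {
  "series": [
    [0.75,[-0.6,0,-0.5],1],
    [0.75,[-0.5,0,-0.4],1],
    [0.75,[-0.3,0,0],1],
    [0.75,[0,0,0],1],
    [0.75,[0,0,0],1]
  ]
}}

```text
clock: 35.95
ee_pos: [468.2, -332.0, 159.1]
eef_rot: [-0.691, 0.116, -0.141, 0.699]
ft_force: [-0.4, 1.0, -0.4]
gripper_width: 46.8
```

```bash
python3 go.py 434 -327.5 160 169.2;  python3 - <<'E'
from m import *
for n,c,box in(('top',T,(400,275,520,330)),('scene',S,(135,180,250,240))):
    h=hsv(c)
    m=((h[...,2]<70)).astype(np.uint8)
    for b in blobs(m,box,10)[:4]: print(n,'dark',b[0].round(1),b[1],ray(c,*b[0],24).round(1))
b=cv2.resize(S[0][180:320,120:270],(640,600),interpolation=cv2.INTER_CUBIC)
save(b,'pics/sw.png')
E
```

```text
t36.0 p [ 468.2 -332.   159.1] yaw -21.0 q1 -0.83 q6 -0.48 w 46.8 F [-0.4  1.  -0.4] tilt [ 0.037  0.005 -0.999]
units dx,dy,dz [-0.838 -0.054 -0.199] spin rows 33.97
top dark [421.2 294.3] 34 [ 450.3 -234.9   24. ]
top dark [440.3 297.2] 37 [ 442.2 -279.4   24. ]
top dark [458.6 299.9] 30 [ 434.9 -321.8   24. ]
scene dark [162.5 185.1] 48 [ 376.  -413.7   24. ]
scene dark [189.1 190.1] 453 [ 385.6 -344.1   24. ]
scene dark [194.3 207.4] 34 [ 436.2 -320.8   24. ]
scene dark [211.5 211.6] 30 [ 445.  -276.6   24. ]
```

View pics/sw.png

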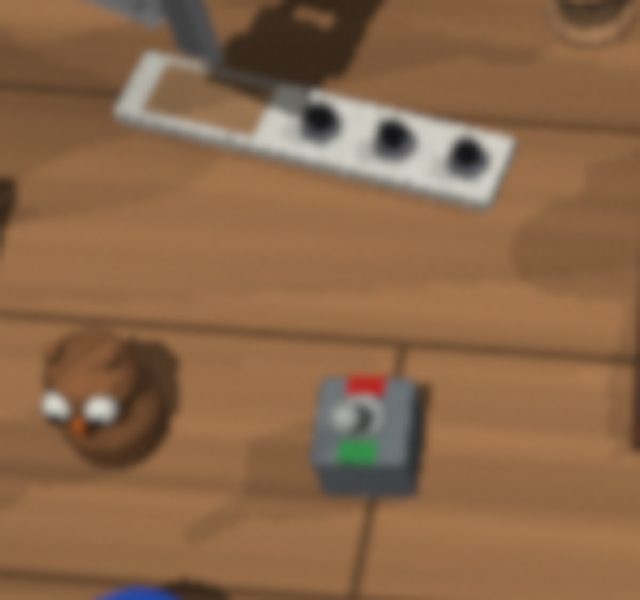

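The toggle now leans over green, with its tip at (355,412) toward the camera. The board hasn't moved. Next I rotate the hand for the half turn.

Emit:
{"fn": "jog_arm", "kwargs": {
  "series": [
    [0.75,[0,0,0],1],
    [0.75,[0,0,0],1],
    [0.75,[0,0,0],1],
    [0.75,[0,0,0],1],
    [0.75,[0,0,0],1]
  ]
}}

```text
clock: 36.67
ee_pos: [470.2, -332.1, 159.3]
eef_rot: [-0.644, 0.264, -0.288, 0.658]
ft_force: [-0.3, 0.2, 0.4]
gripper_width: 70.5
```

Emit:
{"fn": "jog_arm", "kwargs": {
  "series": [
    [0.75,[0,0,0],1],
    [0.75,[0,0,0],1],
    [0.75,[0,0,0],1],
    [0.75,[0,0,0],1],
    [0.75,[0,0,0],1]
  ]
}}

```text
clock: 37.3
ee_pos: [472.3, -332.1, 159.5]
eef_rot: [-0.565, 0.401, -0.423, 0.584]
ft_force: [0.6, -0.7, 1.0]
gripper_width: 70.4
```

Emit:
{"fn": "jog_arm", "kwargs": {
  "series": [
    [0.75,[0,0,0],1],
    [0.75,[0,0,0],1],
    [0.75,[0,0,0],1],
    [0.75,[0,0,0],1],
    [0.75,[0,0,0],1]
  ]
}}

```text
clock: 37.92
ee_pos: [474.2, -332.1, 159.7]
eef_rot: [0.458, -0.518, 0.537, -0.483]
ft_force: [-1.5, 0.4, -0.3]
gripper_width: 70.8
```

Emit:
{"fn": "jog_arm", "kwargs": {
  "series": [
    [0.75,[0,0,0],1],
    [0.75,[0,0,0],1],
    [0.75,[0,0,0],1],
    [0.75,[0,0,0],1],
    [0.75,[0,0,0],1]
  ]
}}

```text
clock: 38.55
ee_pos: [476.3, -332.1, 159.9]
eef_rot: [0.329, -0.61, 0.625, -0.358]
ft_force: [-0.1, -0.4, -0.5]
gripper_width: 70.7
```

Emit:
{"fn": "jog_arm", "kwargs": {
  "series": [
    [0.75,[0,0,0],1],
    [0.75,[0,0,0],1],
    [0.75,[0,0,0],1],
    [0.75,[0,0,0],1],
    [0.75,[0,0,0],1]
  ]
}}

```text
clock: 39.17
ee_pos: [478.3, -332.1, 160.1]
eef_rot: [0.183, -0.673, 0.683, -0.217]
ft_force: [-0.3, 0.1, 0.2]
gripper_width: 70.5
```

Emit:
{"fn": "jog_arm", "kwargs": {
  "series": [
    [0.75,[0,0,0],1],
    [0.75,[0,0,0],1],
    [0.75,[0,0,0],1],
    [0.75,[0,0,0],1],
    [0.75,[0,0,0],0]
  ]
}}

```text
clock: 39.8
ee_pos: [480.2, -332.0, 160.2]
eef_rot: [0.061, -0.7, 0.705, -0.097]
ft_force: [0.0, 0.1, 0.2]
gripper_width: 70.1
```

```bash
python3 go.py 434 -327.5 100 169.2
```

```text
t39.8 p [ 480.2 -332.   160.2] yaw -167.1 q1 -0.82 q6 2.09 w 70.1 F [0.  0.1 0.2] tilt [ 0.052 -0.001 -0.999]
units dx,dy,dz [ 1.176  1.443 -0.385] spin rows 4.73
```

Emit:
{"fn": "jog_arm", "kwargs": {
  "series": [
    [0.75,[0,0,0],1],
    [0.75,[0,0,0],1],
    [0.75,[0,0,0],1],
    [0.75,[0,0,0],1],
    [0.75,[0,0,0],0.7]
  ]
}}

```text
clock: 40.42
ee_pos: [481.4, -332.0, 160.3]
eef_rot: [0.084, 0.705, -0.702, -0.047]
ft_force: [-0.9, 0.4, -0.3]
gripper_width: 70.2
```

```bash
python3 go.py 434.3 -327 60 169.3
```

```text
t40.4 p [ 481.4 -332.   160.3] yaw 169.4 q1 -0.82 q6 2.50 w 70.2 F [-0.9  0.4 -0.3] tilt [ 0.053 -0.001 -0.999]
units dx,dy,dz [1.31  2.442 0.115] spin rows 0.01
```

Emit:
{"fn": "jog_arm", "kwargs": {
  "series": [
    [0.85,[0.5,0.4,0.06],0],
    [0.85,[0.6,0.7,0.05],0],
    [0.85,[0.3,0.7,0],0],
    [0.85,[0,0.5,0],0],
    [0.85,[0,0,0],0]
  ]
}}

```text
clock: 41.05
ee_pos: [430.8, -326.9, 64.1]
eef_rot: [0.081, 0.705, -0.704, -0.041]
ft_force: [0.5, -0.4, -0.1]
gripper_width: 79.7
```

```bash
python3 go.py 434.3 -327 4 169.3
```

```text
t41.0 p [ 430.8 -326.9   64.1] yaw 170.1 q1 -0.88 q6 2.41 w 79.7 F [ 0.5 -0.4 -0.1] tilt [ 0.056 -0.004 -0.998]
units dx,dy,dz [-0.002  1.506 -0.004] spin rows 0.17
```

Emit:
{"fn": "jog_arm", "kwargs": {
  "series": [
    [0.85,[0,0.4,0],0.17],
    [0.85,[0,0.5,0],0],
    [0.85,[0,0.35,0],0],
    [0.85,[0,0.1,0],0],
    [0.85,[0,0,0],0]
  ]
}}

```text
clock: 41.68
ee_pos: [436.5, -329.2, 10.3]
eef_rot: [-0.087, -0.703, 0.705, 0.044]
ft_force: [0.2, -0.8, 0.8]
gripper_width: 80.1
```

```bash
python3 go.py 434.3 -327 4.5 169.3
```

```text
t41.7 p [ 436.5 -329.2   10.3] yaw 169.4 q1 -0.88 q6 2.42 w 80.1 F [ 0.2 -0.8  0.8] tilt [ 0.06  -0.008 -0.998]
units dx,dy,dz [ 0.072  0.14  -0.043] spin rows 0.02
```

Emit:
{"fn": "jog_arm", "kwargs": {
  "series": [
    [0.85,[0.05,0.15,-0.05],0],
    [0.2,[0,0,0],0],
    [0.2,[0,0,0],0],
    [0.2,[0,0,0],0],
    [0.2,[0,0,0],0]
  ],
  "squeeze": 45
}}

```text
clock: 42.3
ee_pos: [435.9, -327.6, 5.3]
eef_rot: [-0.088, -0.702, 0.705, 0.043]
ft_force: [0.5, -0.4, -0.0]
gripper_width: 44.4
```

```bash
python3 go.py 434.3 -327 160 169.3
```

```text
t42.3 p [ 435.9 -327.6    5.3] yaw 169.4 q1 -0.87 q6 2.42 w 44.4 F [ 0.5 -0.4 -0. ] tilt [ 0.062 -0.01  -0.998]
units dx,dy,dz [-0.202 -3.861 -0.014] spin rows 0.02
```

Emit:
{"fn": "jog_arm", "kwargs": {
  "series": [
    [0.2,[0,-0.4,0],0],
    [0.2,[0,-0.8,0],0],
    [0.2,[0,-0.9,0],0],
    [0.2,[0,-0.9,0],0],
    [0.2,[0,-0.6,0],-1]
  ]
}}

```text
clock: 42.92
ee_pos: [425.0, -324.4, 154.0]
eef_rot: [-0.055, -0.705, 0.707, 0.013]
ft_force: [0.2, 0.3, -2.6]
gripper_width: 44.3
```

Emit:
{"fn": "jog_arm", "kwargs": {
  "series": [
    [0.2,[0,0,0],-1],
    [0.2,[0,0,0],-1],
    [0.2,[0,0,0],-1],
    [0.2,[0,0,0],-1],
    [0.2,[0,0,0],-1]
  ]
}}

```text
clock: 43.55
ee_pos: [425.7, -325.4, 162.0]
eef_rot: [0.103, -0.686, 0.705, -0.147]
ft_force: [1.0, -0.5, -2.0]
gripper_width: 44.4
```

Emit:
{"fn": "jog_arm", "kwargs": {
  "series": [
    [0.2,[0,0,0],-1],
    [0.2,[0,0,0],-1],
    [0.2,[0,0,0],-1],
    [0.2,[0,0,0],-1],
    [0.2,[0,0,0],-1]
  ]
}}

```text
clock: 44.18
ee_pos: [425.0, -324.7, 166.1]
eef_rot: [0.258, -0.635, 0.665, -0.297]
ft_force: [-0.0, 0.6, -2.3]
gripper_width: 43.7
```

```bash
python3 go.py 434.3 -327 160 4
```

```text
t44.2 p [ 425.  -324.7  166.1] yaw -133.7 q1 -0.89 q6 1.43 w 43.7 F [-0.   0.6 -2.3] tilt [ 0.067 -0.017 -0.998]
units dx,dy,dz [-0.114  0.169  0.198] spin rows -27.54
```

Emit:
{"fn": "jog_arm", "kwargs": {
  "series": [
    [0.2,[0,0,0],-1],
    [0.2,[0,0,0],-1],
    [0.2,[0,0,0],-1],
    [0.2,[0,0,0],-1],
    [0.2,[0,0,0],-1]
  ]
}}

```text
clock: 44.8
ee_pos: [424.2, -323.9, 170.2]
eef_rot: [0.4, -0.552, 0.591, -0.432]
ft_force: [0.4, 0.3, -1.0]
gripper_width: 44.2
```

Emit:
{"fn": "jog_arm", "kwargs": {
  "series": [
    [0.2,[0,0,0],-1],
    [0.2,[0,0,0],-1],
    [0.2,[0,0,0],-1],
    [0.2,[0,0,0],-1],
    [0.2,[0,0,0],-1]
  ]
}}

```text
clock: 45.42
ee_pos: [423.4, -323.1, 174.2]
eef_rot: [-0.523, 0.44, -0.487, 0.544]
ft_force: [0.4, 0.1, -1.2]
gripper_width: 44.3
```

Emit:
{"fn": "jog_arm", "kwargs": {
  "series": [
    [0.2,[0,0,0],-1],
    [0.2,[0,0,0],-1],
    [0.2,[0,0,0],-1],
    [0.2,[0,0,0],-1],
    [0.2,[0,0,0],-1]
  ]
}}

```text
clock: 46.05
ee_pos: [422.6, -322.1, 178.1]
eef_rot: [-0.619, 0.307, -0.359, 0.628]
ft_force: [-0.4, 0.3, -0.7]
gripper_width: 44.2
```

Emit:
{"fn": "jog_arm", "kwargs": {
  "series": [
    [0.2,[0,0,0],-1],
    [0.2,[0,0,0],-1],
    [0.2,[0,0,0],-1],
    [0.2,[0,0,0],-1],
    [0.2,[0,0,0],-1]
  ]
}}

```text
clock: 46.68
ee_pos: [421.7, -321.1, 182.0]
eef_rot: [0.684, -0.158, 0.212, -0.68]
ft_force: [-0.3, 0.2, -1.7]
gripper_width: 43.9
```

Emit:
{"fn": "jog_arm", "kwargs": {
  "series": [
    [0.2,[0,0,0],-1],
    [0.2,[0,0,0],-1],
    [0.2,[0,0,0],-1],
    [0.2,[0,0,0],-1],
    [0.2,[0,0,0],-1]
  ]
}}

```text
clock: 47.3
ee_pos: [420.8, -320.1, 185.9]
eef_rot: [0.714, -0.001, 0.054, -0.698]
ft_force: [0.2, -0.2, -1.9]
gripper_width: 44.1
```

```bash
python3 go.py 572 6.7 150 4
```

```text
t47.3 p [ 420.8 -320.1  185.9] yaw -4.4 q1 -0.89 q6 -0.82 w 44.1 F [ 0.2 -0.2 -1.9] tilt [ 0.074 -0.026 -0.997]
units dx,dy,dz [3.067 0.96  8.457] spin rows -1.68
```

Emit:
{"fn": "jog_arm", "kwargs": {
  "series": [
    [0.2,[0,0,0.3],-1],
    [0.2,[0.3,0.1,0.6],-0.7],
    [0.2,[0.3,0.1,0.8],0],
    [0.2,[0.3,0.1,0.8],0],
    [0.2,[0.3,0.1,0.8],0]
  ]
}}

```text
clock: 47.92
ee_pos: [463.3, -183.9, 173.5]
eef_rot: [0.717, 0.052, 0.001, -0.695]
ft_force: [0.4, -0.4, -0.8]
gripper_width: 44.1
```

Emit:
{"fn": "jog_arm", "kwargs": {
  "series": [
    [0.2,[0.3,0.1,0.8],0],
    [0.2,[0.3,0.1,0.8],0],
    [0.2,[0.3,0.1,0.8],0],
    [0.2,[0.3,0,0.8],0],
    [0.2,[0.3,0,0.8],0]
  ]
}}

```text
clock: 48.55
ee_pos: [512.7, -14.4, 163.7]
eef_rot: [0.718, 0.053, 0.003, -0.694]
ft_force: [-0.2, -0.7, -2.5]
gripper_width: 44.1
```

Emit:
{"fn": "jog_arm", "kwargs": {
  "series": [
    [0.2,[0.3,0,0.6],0],
    [0.2,[0.1,0,0.3],0],
    [0.2,[0,0,0],0]
  ]
}}

```text
clock: 48.92
ee_pos: [526.0, 25.6, 165.5]
eef_rot: [0.718, 0.054, 0.002, -0.694]
ft_force: [0.4, 0.6, -2.3]
gripper_width: 44.6
```

```bash
python3 go.py 572 6.7 90 4
```

```text
t48.9 p [526.   25.6 165.5] yaw 4.3 q1 -0.16 q6 -0.22 w 44.6 F [ 0.4  0.6 -2.3] tilt [ 0.081 -0.031 -0.996]
units dx,dy,dz [ 0.959  1.988 -0.485] spin rows 0.07
```

Emit:
{"fn": "jog_arm", "kwargs": {
  "series": [
    [0.2,[0.4,0.2,-0.25],0],
    [0.2,[0.4,0.6,-0.2],0],
    [0.2,[0.2,0.7,0],0],
    [0.2,[0,0.5,0],0],
    [0.2,[0,0,0],0]
  ]
}}

```text
clock: 49.55
ee_pos: [574.4, 2.2, 89.5]
eef_rot: [0.719, 0.053, 0.004, -0.693]
ft_force: [-0.9, 0.5, -1.4]
gripper_width: 44.4
```

```bash
python3 go.py 572 6.7 45 4
```

```text
t49.5 p [574.4   2.2  89.5] yaw 4.1 q1 -0.18 q6 -0.24 w 44.4 F [-0.9  0.5 -1.4] tilt [ 0.082 -0.033 -0.996]
units dx,dy,dz [-0.14   1.1    0.159] spin rows 0.01
```

Emit:
{"fn": "jog_arm", "kwargs": {
  "series": [
    [0.2,[-0.14,0.4,0.15],0],
    [0.2,[0,0.4,0],0],
    [0.2,[0,0.25,0],0],
    [0.2,[0,0,0],0]
  ]
}}

```text
clock: 50.05
ee_pos: [572.1, 5.8, 46.2]
eef_rot: [0.719, 0.054, 0.005, -0.693]
ft_force: [0.2, -0.7, -2.1]
gripper_width: 44.4
```

```bash
python3 go.py 572 6.7 38 4; python3 - <<'E'
from m import *
s=arm.get_state()
for n,c,box in(('top',T,(240,215,400,290)),('scene',S,(255,225,405,300))):
    h=hsv(c); m=((h[...,1]<60)&(h[...,2]>120)).astype(np.uint8)
    for b in blobs(m,box,40):
        ys,xs=np.nonzero(b[2]); print(n,'white',b[0].round(1),b[1],xs.min(),xs.max(),ys.min(),ys.max())
a=cv2.resize(T[0][215:290,240:390],(600,300),interpolation=cv2.INTER_CUBIC);b=cv2.resize(S[0][220:295,255:405],(600,300),interpolation=cv2.INTER_CUBIC)
save(np.vstack([a,b]),'pics/bd.png')
E
```

```text
t50.0 p [572.1   5.8  46.2] yaw 4.0 q1 -0.18 q6 -0.23 w 44.4 F [ 0.2 -0.7 -2.1] tilt [ 0.084 -0.034 -0.996]
units dx,dy,dz [-0.018  0.202  0.032] spin rows 0.00
top white [312.4 219.1] 388 289 332 215 226
top white [270.8 247.6] 166 265 276 225 262
top white [355.1 241.1] 370 340 368 230 251
top white [332.2 259.3] 101 328 337 253 266
scene white [290.5 228.4] 71 283 299 225 231
scene white [292.6 260.5] 522 273 312 250 269
scene white [363.7 263.2] 274 343 375 253 271
```

View pics/bd.png

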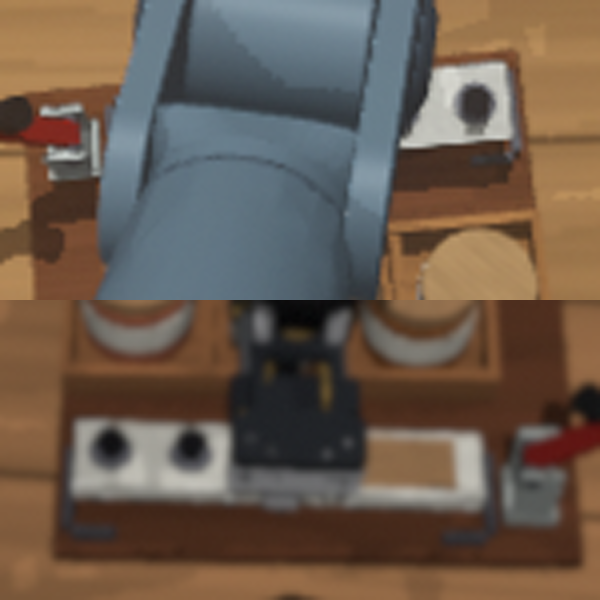

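```bash
python3 - <<'E'
from m import *
f=lambda u,v:(255+u/4,220+(v-300)/4)
A=ray(S,*f(72,455),56);B=ray(S,*f(486,466),49.3);print('ends',A.round(1),B.round(1),'mid',((A+B)/2).round(1),np.linalg.norm(A-B),np.degrees(np.arctan2(-(B-A)[0],(B-A)[1])))
# lip corners far side (px of outer far corners)
C=ray(S,*f(64,528),20);D=ray(S,*f(491,538),20);print('lip far corners',C.round(1),D.round(1),((C+D)/2).round(1),np.linalg.norm(C-D),np.degrees(np.arctan2(-(D-C)[0],(D-C)[1])))
# top: right end of board corners
g=lambda u,v:(240+u/4,215+v/4)
for p in((507,62),(513,140)): print('top board -y corner',ray(T,*g(*p),56).round(1))
for p in((515,68),(518,158)): print('top lip -y corners(outer)',ray(T,*g(*p),20).round(1))
# predicted
th=np.radians(4);R=np.array([[np.cos(th),-np.sin(th)],[np.sin(th),np.cos(th)]])
for l in((31,-123.5),(-31,-123.5),(31,123.5)): print('pred lip outer',(np.array([572.2,6.7])+R@l).round(1))
E
```

```text
ends [ 580.2 -107.9   56. ] [564.  125.5  49.3] mid [572.1   8.8  52.6] 234.0137729915344 3.9733588000288678
lip far corners [ 608.3 -111.1   20. ] [594.4 132.2  20. ] [601.3  10.6  20. ] 243.682314604897 3.2723279813431954
top board -y corner [ 600.1 -110.1   56. ]
top board -y corner [ 553.2 -111.6   56. ]
top lip -y corners(outer) [ 605.2 -118.4   20. ]
top lip -y corners(outer) [ 549.4 -117.7   20. ]
pred lip outer [ 611.7 -114.3]
pred lip outer [ 549.9 -118.7]
pred lip outer [594.5 132.1]
```

Board mid relative to the ledge: +1.7/+0.4 mm from the scene view and 0/-1.4 mm from the top view, with matching yaw. The blank end is at the clamp, so I lower it.

Emit:
{"fn": "jog_arm", "kwargs": {
  "series": [
    [0.2,[-0.03,0.2,0.03],0],
    [0.2,[-0.01,0.2,0],0],
    [0.2,[-0.01,0.1,0],0],
    [0.2,[0,0,0],0]
  ]
}}

```text
clock: 50.75
ee_pos: [573.4, 6.0, 26.8]
eef_rot: [0.719, 0.055, 0.007, -0.693]
ft_force: [0.4, 0.4, -1.1]
gripper_width: 44.3
```

```bash
python3 go.py 572 6.5 25 4
```

```text
t50.8 p [573.4   6.   26.8] yaw 4.0 q1 -0.18 q6 -0.23 w 44.3 F [ 0.4  0.4 -1.1] tilt [ 0.088 -0.035 -0.995]
units dx,dy,dz [-0.038  0.042  0.018] spin rows 0.00
```

Emit:
{"fn": "jog_arm", "kwargs": {
  "series": [
    [0.2,[-0.045,0.06,0.015],0],
    [0.2,[0,0,0],0],
    [0.65,[0,0,0],0],
    [0.65,[0,0,0],0],
    [0.65,[0,0,0],0]
  ]
}}

```text
clock: 51.38
ee_pos: [573.2, 6.1, 25.7]
eef_rot: [0.719, 0.056, 0.008, -0.692]
ft_force: [-0.3, 0.2, 0.4]
gripper_width: 61.2
```

Emit:
{"fn": "jog_arm", "kwargs": {
  "series": [
    [0.65,[0,-0.3,0],0],
    [0.65,[0,-0.7,0],0],
    [0.65,[0,-0.8,0],0],
    [0.3,[0.3,-0.8,0],0],
    [0.3,[0.6,-0.5,0],0]
  ]
}}

```text
clock: 52.0
ee_pos: [596.4, 13.4, 157.8]
eef_rot: [0.719, 0.056, 0.007, -0.692]
ft_force: [0.2, -0.3, 0.2]
gripper_width: 44.3
```

```bash
python3 go.py 660 -20 130 4; python3 - <<'E'
from m import *
for n,c,box in(('top',T,(255,215,400,290)),('scene',S,(255,235,382,300))):
    h=hsv(c); m=((h[...,1]<60)&(h[...,2]>120)).astype(np.uint8)
    for b in blobs(m,box,40): print(n,'white',b[0].round(1),b[1],minrect(c,b[2],24))
    m=((h[...,2]<70)&(h[...,1]<90)).astype(np.uint8)
    for b in blobs(m,box,12): print(n,'dark',b[0].round(1),b[1],ray(c,*b[0],36).round(1))
E
```

```text
t52.0 p [596.4  13.4 157.8] yaw 4.0 q1 -0.16 q6 -0.22 w 44.3 F [ 0.2 -0.3  0.2] tilt [ 0.09  -0.035 -0.995]
units dx,dy,dz [ 1.461  0.865 -0.909] spin rows 0.00
top white [259.  225.5] 208 ((623.3601684570312, 145.35562133789062), (60.43865966796875, 24.353652954101562), 0.1405610591173172)
top white [328.1 229.9] 261 ((613.22314453125, -19.538358688354492), (24.25690269470215, 74.83160400390625), 82.83602142333984)
top white [350.3 244. ] 481 ((576.1353759765625, -69.5905990600586), (46.130104064941406, 82.01333618164062), 3.129270315170288)
top dark [271.3 217.2] 51 [643.7 116.6  36. ]
top dark [306.8 219.1] 215 [637.   31.2  36. ]
top dark [336.8 218.7] 14 [636.1 -41.1  36. ]
top dark [334.6 232.5] 12 [602.  -34.8  36. ]
top dark [263.6 237.4] 21 [594.  135.1  36. ]
top dark [358.  243.5] 24 [573.8 -90.   36. ]
top dark [339.3 244.7] 32 [571.8 -45.2  36. ]
top dark [326.5 267.7] 68 [517.1 -13.4  36. ]
top dark [320.  283.5] 12 [480.1   2.8  36. ]
scene white [318.2 266.8] 1223 ((572.0493774414062, 7.8976898193359375), (49.71746063232422, 231.63897705078125), 3.3503215312957764)
scene dark [335.8 239.3] 364 [505.2  30.5  36. ]
scene dark [321.8 253.2] 20 [5.453e+02 3.000e-01 3.600e+01]
scene dark [337.5 252.8] 14 [541.3  36.5  36. ]
scene dark [273.9 272. ] 80 [ 603.1 -104.2   36. ]
scene dark [375.6 271.3] 104 [582.1 125.3  36. ]
scene dark [282.6 263. ] 33 [578.6 -87.1  36. ]
scene dark [302.4 263.5] 33 [576.1 -42.   36. ]
scene dark [322.  263.8] 37 [573.2   2.8  36. ]
scene dark [328.2 297.8] 55 [656.6  22.   36. ]
```

The board now lies in the ledge, centre about (572.0,7.9) in the scene view at its expected height. Now the clamp: I turn the jaws along the stand's y to straddle the grip bar.

Emit:
{"fn": "jog_arm", "kwargs": {
  "series": [
    [0.6,[0,-0.3,0],-1],
    [0.6,[0,0,0],-1],
    [0.6,[0,0,0],-1],
    [0.6,[0,0,0],-1],
    [0.6,[0,0,0],-1]
  ]
}}

```text
clock: 52.72
ee_pos: [592.2, 13.9, 166.9]
eef_rot: [0.703, 0.208, -0.155, -0.663]
ft_force: [-0.2, 1.0, 0.0]
gripper_width: 56.2
```

Emit:
{"fn": "jog_arm", "kwargs": {
  "series": [
    [0.6,[0,0,0],-1],
    [0.6,[0,0,0],-1],
    [0.6,[0,0,0],-1],
    [0.6,[0,0,0],-1],
    [0.6,[0,0,0],-1]
  ]
}}

```text
clock: 53.35
ee_pos: [584.9, 14.3, 160.3]
eef_rot: [0.648, 0.348, -0.312, -0.602]
ft_force: [0.2, -0.4, 0.3]
gripper_width: 56.4
```

Emit:
{"fn": "jog_arm", "kwargs": {
  "series": [
    [0.6,[0,0,0],-1],
    [0.6,[0,0,0],-1],
    [0.6,[0,0,0],-1],
    [0.6,[0,0,0],-1],
    [0.6,[0,0,0],-1]
  ]
}}

```text
clock: 53.98
ee_pos: [577.7, 14.7, 153.9]
eef_rot: [0.559, 0.471, -0.452, -0.512]
ft_force: [0.5, 0.5, 0.7]
gripper_width: 56.0
```

Emit:
{"fn": "jog_arm", "kwargs": {
  "series": [
    [0.6,[0,0,0],-1],
    [0.6,[0,0,0],-1],
    [0.6,[0,0,0],-1]
  ]
}}

```text
clock: 54.35
ee_pos: [573.3, 15.0, 150.0]
eef_rot: [0.49, 0.534, -0.525, -0.446]
ft_force: [-0.5, 0.6, 1.1]
gripper_width: 56.0
```

```bash
python3 go.py 593.5 218.7 165 94; python3 - <<'E'
from m import *
R=[]
for n,c,box in(('top',T,(205,205,262,262)),('scene',S,(385,225,440,285))):
    h=hsv(c); m=(((h[...,0]<8)|(h[...,0]>172))&(h[...,1]>150)&(h[...,2]>60)).astype(np.uint8)
    for b in blobs(m,box,10):
        ys,xs=np.nonzero(b[2]); print(n,b[0].round(1),b[1],'x',xs.min(),xs.max(),'y',ys.min(),ys.max())
for l in((11,0),(36,0),(61,0)):
    th=np.radians(4); p=np.array([572.2,6.7])+np.array([[np.cos(th),-np.sin(th)],[np.sin(th),np.cos(th)]])@np.array([l[0],210]); print(l,proj(T,[*p,124]).round(1),proj(S,[*p,124]).round(1))
E
```

```text
t54.4 p [573.3  15.  150. ] yaw 97.0 q1 -0.16 q6 -1.85 w 56.0 F [-0.5  0.6  1.1] tilt [ 0.057 -0.031 -0.998]
units dx,dy,dz [ 4.976 -0.505 -1.15 ] spin rows 0.60
top [227.1 238.6] 286 x 218 250 y 219 250
scene [413.9 254.6] 388 x 386 430 y 242 270
(11, 0) [221.1 240.4] [423.5 249.8]
(36, 0) [220.6 229.4] [424.7 260.1]
(61, 0) [220.1 218.5] [426.  270.6]
```

Emit:
{"fn": "jog_arm", "kwargs": {
  "series": [
    [0.6,[0.3,-0.5,-0.2],0.6],
    [0.6,[0.7,-0.15,-0.2],0],
    [0.6,[0.8,0,-0.2],0],
    [0.6,[0.8,0,-0.2],0],
    [0.6,[0.8,0,-0.2],0]
  ]
}}

```text
clock: 55.08
ee_pos: [600.1, 155.9, 170.8]
eef_rot: [0.507, 0.517, -0.508, -0.466]
ft_force: [0.5, 0.9, 0.7]
gripper_width: 56.2
```

Emit:
{"fn": "jog_arm", "kwargs": {
  "series": [
    [0.6,[0.7,0,-0.1],0],
    [0.6,[0.5,0,0],0],
    [0.6,[0.2,0,0],0],
    [0.6,[0,0,0],0]
  ]
}}

```text
clock: 55.58
ee_pos: [599.1, 214.7, 166.9]
eef_rot: [0.507, 0.515, -0.509, -0.467]
ft_force: [-0.4, 0.1, 0.3]
gripper_width: 56.3
```

```bash
python3 go.py 593.5 218.7 140 94
```

```text
t55.6 p [599.1 214.7 166.9] yaw 92.8 q1 0.18 q6 -1.42 w 56.3 F [-0.4  0.1  0.3] tilt [ 0.047 -0.033 -0.998]
units dx,dy,dz [0.13  0.662 0.165] spin rows -0.23
```

Emit:
{"fn": "jog_arm", "kwargs": {
  "series": [
    [0.6,[0.15,0.3,0.08],-0.2],
    [0.6,[0,0.4,0],0],
    [0.6,[0,0.4,0],0],
    [0.6,[0,0.3,0],0],
    [0.6,[0,0,0],0]
  ]
}}

```text
clock: 56.2
ee_pos: [597.2, 216.4, 104.9]
eef_rot: [0.503, 0.518, -0.514, -0.464]
ft_force: [-0.3, 0.1, 0.3]
gripper_width: 56.8
```

```bash
python3 go.py 595 218.7 107 94
```

```text
t56.2 p [597.2 216.4 104.9] yaw 93.7 q1 0.19 q6 -1.43 w 56.8 F [-0.3  0.1  0.3] tilt [ 0.044 -0.034 -0.998]
units dx,dy,dz [ 0.06  -0.058  0.048] spin rows -0.06
```

Emit:
{"fn": "jog_arm", "kwargs": {
  "series": [
    [0.22,[0.05,0,0.04],0],
    [0.22,[0,0,0],0],
    [0.22,[0,0,0],0],
    [0.22,[0,0,0],0]
  ],
  "squeeze": 10
}}

```text
clock: 56.7
ee_pos: [596.6, 218.7, 106.5]
eef_rot: [0.503, 0.519, -0.513, -0.463]
ft_force: [-0.2, -0.3, 0.2]
gripper_width: 21.6
```

Emit:
{"fn": "jog_arm", "kwargs": {
  "series": [
    [0.22,[-0.35,-0.4,0],0],
    [0.22,[-0.5,-0.3,0],0],
    [0.22,[-0.5,-0.2,0],0],
    [0.22,[0,0,0],0]
  ]
}}

```text
clock: 57.2
ee_pos: [599.7, 162.0, 149.1]
eef_rot: [0.504, 0.52, -0.512, -0.462]
ft_force: [0.4, 0.2, -0.4]
gripper_width: 21.0
```

```bash
python3 go.py 595 160 135 94
```

```text
t57.2 p [599.7 162.  149.1] yaw 93.7 q1 0.10 q6 -1.52 w 21.0 F [ 0.4  0.2 -0.4] tilt [ 0.051 -0.033 -0.998]
units dx,dy,dz [-0.03   0.347  0.137] spin rows -0.07
```

Emit:
{"fn": "jog_arm", "kwargs": {
  "series": [
    [0.22,[0,0.35,0.12],0],
    [0.22,[-0.4,0.05,0],0],
    [0.22,[-0.5,0.05,0],0],
    [0.22,[-0.2,0.05,0],0],
    [0.22,[0,0,0],0]
  ]
}}

```text
clock: 57.82
ee_pos: [597.3, 112.9, 127.1]
eef_rot: [0.504, 0.518, -0.513, -0.463]
ft_force: [0.3, -0.4, -0.8]
gripper_width: 20.9
```

```bash
python3 go.py 600 114 129 94; python3 - <<'E'
from m import *
for n,c,box in(('top',T,(205,205,330,262)),('scene',S,(325,215,440,285))):
    h=hsv(c); m=(((h[...,0]<8)|(h[...,0]>172))&(h[...,1]>150)&(h[...,2]>60)).astype(np.uint8)
    for b in blobs(m,box,10):
        ys,xs=np.nonzero(b[2]); print(n,b[0].round(1),b[1],'x',xs.min(),xs.max(),'y',ys.min(),ys.max())
E
```

```text
t57.8 p [597.3 112.9 127.1] yaw 93.6 q1 0.02 q6 -1.60 w 20.9 F [ 0.3 -0.4 -0.8] tilt [ 0.047 -0.034 -0.998]
units dx,dy,dz [ 0.02  -0.046 -0.071] spin rows -0.07
scene [376.9 253.1] 136 x 373 381 y 243 264
```

Emit:
{"fn": "jog_arm", "kwargs": {
  "series": [
    [0.22,[-0.5,0.3,0],0],
    [0.22,[-0.5,0.45,0],0],
    [0.22,[-0.3,0.5,0],0],
    [0.22,[0,0,0],0]
  ]
}}

```text
clock: 58.42
ee_pos: [602.6, 56.2, 75.2]
eef_rot: [0.503, 0.518, -0.513, -0.463]
ft_force: [-0.6, 0.8, -0.8]
gripper_width: 21.0
```

```bash
python3 go.py 603 64 85 94
```

```text
t58.4 p [602.6  56.2  75.2] yaw 93.7 q1 -0.08 q6 -1.70 w 21.0 F [-0.6  0.8 -0.8] tilt [ 0.046 -0.033 -0.998]
units dx,dy,dz [ 0.185 -0.25  -0.033] spin rows -0.06
```

Emit:
{"fn": "jog_arm", "kwargs": {
  "series": [
    [0.22,[-0.06,0.3,0],0],
    [0.22,[0,0.3,0],0],
    [0.22,[0,0.2,0],0],
    [0.22,[0,0,0],0]
  ]
}}

```text
clock: 58.92
ee_pos: [604.6, 52.8, 41.4]
eef_rot: [0.503, 0.519, -0.513, -0.463]
ft_force: [0.1, -0.3, -0.6]
gripper_width: 20.6
```

```bash
python3 go.py 604.9 54.1 41 94; python3 - <<'E'
from m import *
a=cv2.resize(T[0][215:290,240:390],(600,300),interpolation=cv2.INTER_CUBIC);b=cv2.resize(S[0][220:295,255:405],(600,300),interpolation=cv2.INTER_CUBIC)
save(np.vstack([a,b]),'pics/cl.png')
for n,c,box in(('scene',S,(325,215,440,285)),):
    h=hsv(c); m=(((h[...,0]<8)|(h[...,0]>172))&(h[...,1]>150)&(h[...,2]>60)).astype(np.uint8)
    for b in blobs(m,box,10):
        ys,xs=np.nonzero(b[2]); print(n,b[0].round(1),b[1],'x',xs.min(),xs.max(),'y',ys.min(),ys.max())
for q in(0,.1,.3):
    print(q,proj(S,[604.9-0,54.1+95*(1-np.cos(q)),60+95*np.sin(q)]).round(1))
E
```

```text
t58.9 p [604.6  52.8  41.4] yaw 93.7 q1 -0.09 q6 -1.70 w 20.6 F [ 0.1 -0.3 -0.6] tilt [ 0.046 -0.033 -0.998]
units dx,dy,dz [ 0.033  0.009 -0.01 ] spin rows -0.06
scene [372.6 256.8] 13 x 368 378 y 256 257
scene [345.7 273.5] 142 x 342 349 y 263 284
0 [344.5 273. ]
0.1 [345.  271.1]
0.3 [347.3 267.2]
```

Emit:
{"fn": "jog_arm", "kwargs": {
  "series": [
    [0.4,[0,0,0],0],
    [0.4,[0,0,0],0],
    [0.4,[0,-0.4,0],0],
    [0.4,[0,-0.6,0],0],
    [0,[0,-0.6,0],0]
  ]
}}

```text
clock: 59.65
ee_pos: [601.9, 55.2, 109.7]
eef_rot: [0.503, 0.519, -0.513, -0.463]
ft_force: [0.6, -0.8, -0.3]
gripper_width: 31.1
```

Emit:
{"fn": "jog_arm", "kwargs": {
  "series": [
    [0,[-0.5,0,0.2],0],
    [0,[-0.5,0,0.3],0],
    [0,[-0.2,0,0.2],0],
    [0,[0,0,0],0]
  ]
}}

```text
clock: 60.15
ee_pos: [576.6, 1.4, 112.7]
eef_rot: [0.505, 0.52, -0.512, -0.461]
ft_force: [-0.0, -0.0, 0.4]
gripper_width: 0.5
```

```bash
python3 go.py 572.7 2 45 94;python3 - <<'E'
from m import *
for n,c,box in(('scene',S,(325,215,440,285)),):
    h=hsv(c); m=(((h[...,0]<8)|(h[...,0]>172))&(h[...,1]>150)&(h[...,2]>60)).astype(np.uint8)
    for b in blobs(m,box,10):
        ys,xs=np.nonzero(b[2]); print(n,b[0].round(1),b[1],'x',xs.min(),xs.max(),'y',ys.min(),ys.max())
E
```

```text
t60.1 p [576.6   1.4 112.7] yaw 93.7 q1 -0.18 q6 -1.81 w 0.5 F [-0.  -0.   0.4] tilt [ 0.052 -0.034 -0.998]
units dx,dy,dz [0.084 1.684 0.182] spin rows -0.06
scene [358.7 262.5] 491 x 342 388 y 254 284
```

Emit:
{"fn": "jog_arm", "kwargs": {
  "series": [
    [0,[0.08,0.4,0.15],0],
    [0,[0,0.6,0],0],
    [0,[0,0.45,0],0],
    [0,[0,0,0],0]
  ]
}}

```text
clock: 60.75
ee_pos: [572.4, 5.1, 49.4]
eef_rot: [0.503, 0.52, -0.513, -0.461]
ft_force: [0.4, 0.4, 0.7]
gripper_width: 0.7
```

```bash
python3 go.py 572.7 2 40 94
```

```text
t60.8 p [572.4   5.1  49.4] yaw 93.9 q1 -0.18 q6 -1.80 w 0.7 F [0.4 0.4 0.7] tilt [ 0.05  -0.033 -0.998]
units dx,dy,dz [-0.068  0.237  0.01 ] spin rows -0.02
```

Emit:
{"fn": "jog_arm", "kwargs": {
  "series": [
    [0,[-0.07,0.2,0],0],
    [0,[0,0.15,0],0],
    [0,[0,0.15,0],0]
  ]
}}

```text
clock: 61.12
ee_pos: [574.4, 1.6, 30.3]
eef_rot: [0.503, 0.52, -0.513, -0.461]
ft_force: [-3.0, 1.5, 4.4]
gripper_width: 0.6
```

Emit:
{"fn": "jog_arm", "kwargs": {
  "series": [
    [0,[0,0.12,0],0],
    [0,[0,0.12,0],0]
  ]
}}

```text
clock: 61.38
ee_pos: [574.9, 1.5, 28.3]
eef_rot: [0.501, 0.519, -0.515, -0.463]
ft_force: [-24.1, 4.1, 47.0]
gripper_width: 0.5
```

```bash
python3 go.py 572.7 2 28 94
```

```text
t61.4 p [574.9   1.5  28.3] yaw 94.0 q1 -0.18 q6 -1.81 w 0.5 F [-24.1   4.1  47. ] tilt [ 0.043 -0.033 -0.999]
units dx,dy,dz [0.016 0.004 0.054] spin rows -0.00
```

Emit:
{"fn": "jog_arm", "kwargs": {
  "series": [
    [0,[0,-0.3,0],0],
    [0,[0,-0.5,0],0],
    [0,[-0.5,0,0],0],
    [0,[-0.5,0,0],0],
    [0,[0,0,0],0]
  ]
}}

```text
clock: 62.0
ee_pos: [578.2, -40.7, 64.6]
eef_rot: [0.503, 0.52, -0.514, -0.461]
ft_force: [-0.0, 0.3, 0.2]
gripper_width: 0.1
```

```bash
python3 go.py 575 -43 40 94
```

```text
t62.0 p [578.2 -40.7  64.6] yaw 94.0 q1 -0.26 q6 -1.88 w 0.1 F [-0.   0.3  0.2] tilt [ 0.048 -0.034 -0.998]
units dx,dy,dz [-0.028  0.612  0.111] spin rows -0.00
```

Emit:
{"fn": "jog_arm", "kwargs": {
  "series": [
    [0,[-0.03,0.3,0.1],0],
    [0,[0,0.3,0],0],
    [0,[0,0.2,0],0],
    [0,[0,0.12,0],0],
    [0,[0,0,0],0]
  ]
}}

```text
clock: 62.62
ee_pos: [575.8, -43.3, 29.1]
eef_rot: [0.501, 0.519, -0.516, -0.462]
ft_force: [0.8, -0.2, 0.4]
gripper_width: 0.5
```

```bash
python3 go.py 575 -43 28 94
```

```text
t62.6 p [575.8 -43.3  29.1] yaw 94.1 q1 -0.26 q6 -1.89 w 0.5 F [ 0.8 -0.2  0.4] tilt [ 0.044 -0.034 -0.998]
units dx,dy,dz [0.009 0.027 0.021] spin rows 0.02
```

Emit:
{"fn": "jog_arm", "kwargs": {
  "series": [
    [0,[0,0.12,0],0],
    [0,[0,0.12,0],0]
  ]
}}

```text
clock: 62.88
ee_pos: [576.6, -43.3, 28.2]
eef_rot: [-0.498, -0.518, 0.519, 0.463]
ft_force: [-24.0, 4.2, 47.8]
gripper_width: 0.8
```

Emit:
{"fn": "jog_arm", "kwargs": {
  "series": [
    [0,[0,-0.3,0],0],
    [0,[0,-0.5,0],0],
    [0,[-0.5,0,0],0],
    [0,[-0.5,0,0],0],
    [0,[0,0,0],0]
  ]
}}

```text
clock: 63.5
ee_pos: [578.2, -84.4, 61.6]
eef_rot: [-0.498, -0.518, 0.519, 0.463]
ft_force: [-1.2, 0.7, 0.7]
gripper_width: 1.1
```

```bash
python3 go.py 577.8 -88 40 94
```

```text
t63.5 p [578.2 -84.4  61.6] yaw 94.3 q1 -0.33 q6 -1.96 w 1.1 F [-1.2  0.7  0.7] tilt [ 0.035 -0.035 -0.999]
units dx,dy,dz [-0.069  0.541  0.033] spin rows 0.06
```

Emit:
{"fn": "jog_arm", "kwargs": {
  "series": [
    [0,[-0.08,0.3,0.03],0],
    [0,[0,0.3,0],0],
    [0,[0,0.18,0],0],
    [0,[0,0.12,0],0]
  ]
}}

```text
clock: 64.0
ee_pos: [578.2, -89.3, 28.0]
eef_rot: [-0.496, -0.517, 0.52, 0.465]
ft_force: [-25.5, 7.1, 61.8]
gripper_width: 0.8
```

Emit:
{"fn": "jog_arm", "kwargs": {
  "series": [
    [0,[0,0.12,0],0],
    [0,[0,0.1,0],0]
  ]
}}

```text
clock: 64.25
ee_pos: [578.0, -89.2, 28.4]
eef_rot: [-0.493, -0.515, 0.524, 0.467]
ft_force: [-15.9, 3.3, 30.7]
gripper_width: 0.9
```

```bash
python3 go.py 577.8 -88 28 94
```

```text
t64.2 p [578.  -89.2  28.4] yaw 94.5 q1 -0.33 q6 -1.97 w 0.9 F [-15.9   3.3  30.7] tilt [ 0.019 -0.034 -0.999]
units dx,dy,dz [0.031 0.008 0.003] spin rows 0.11
```

Emit:
{"fn": "jog_arm", "kwargs": {
  "series": [
    [0,[0,-0.4,0],0],
    [0,[0,-0.8,0],0],
    [0,[-0.3,-0.8,-0.3],0],
    [0,[-0.6,-0.4,-0.5],0],
    [0,[-0.4,0,-0.4],0]
  ]
}}

```text
clock: 64.88
ee_pos: [627.5, -131.3, 126.4]
eef_rot: [-0.49, -0.516, 0.525, 0.467]
ft_force: [-0.3, 0.7, 0.7]
gripper_width: 0.3
```

```bash
python3 go.py 603 56 130 94; python3 - <<'E'
from m import *
a=cv2.resize(T[0][215:290,240:390],(600,300),interpolation=cv2.INTER_CUBIC);b=cv2.resize(S[0][220:295,255:405],(600,300),interpolation=cv2.INTER_CUBIC)
save(np.vstack([a,b]),'pics/pins.png')
E
```

```text
t64.9 p [ 627.5 -131.3  126.4] yaw 94.8 q1 -0.37 q6 -2.02 w 0.3 F [-0.3  0.7  0.7] tilt [ 0.015 -0.032 -0.999]
units dx,dy,dz [ 4.712 -0.249  0.214] spin rows 0.16
```

View pics/pins.png

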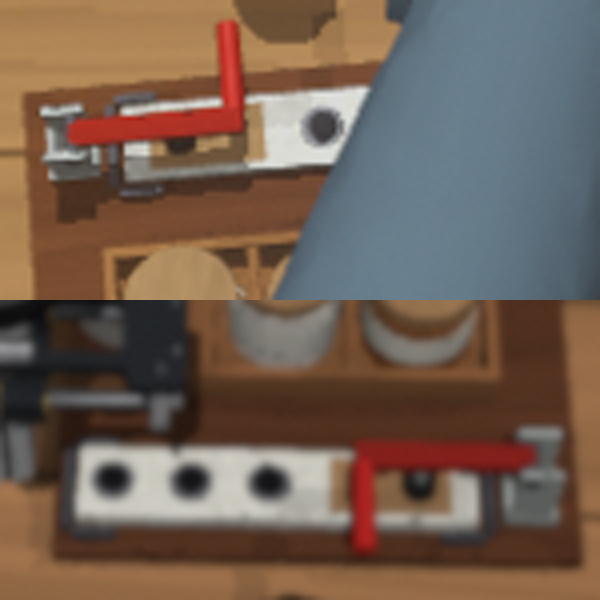

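The board is seated, the clamp lies level on it, and all three heads are low on their collars (scene crop at (112,480), (190,480), (268,480)). Now I reopen the clamp.

Emit:
{"fn": "jog_arm", "kwargs": {
  "series": [
    [0.45,[0.4,-0.1,0.1],0.1],
    [0.45,[0.8,0,0.1],0],
    [0.45,[0.8,0,0],0],
    [0.45,[0.8,0,0],0],
    [0.45,[0.8,0,0],0]
  ]
}}

```text
clock: 65.6
ee_pos: [600.2, 21.6, 120.2]
eef_rot: [-0.489, -0.512, 0.524, 0.474]
ft_force: [-0.5, 0.2, 0.7]
gripper_width: 41.9
```

Emit:
{"fn": "jog_arm", "kwargs": {
  "series": [
    [0.45,[0.5,0,0],0],
    [0.45,[0.2,0,0],0],
    [0.45,[0,0,0],0]
  ]
}}

```text
clock: 65.97
ee_pos: [594.8, 54.4, 118.2]
eef_rot: [-0.487, -0.512, 0.526, 0.473]
ft_force: [-0.8, 0.2, -0.5]
gripper_width: 42.2
```

```bash
python3 go.py 604 54.1 90 94
```

```text
t66.0 p [594.8  54.4 118.2] yaw 94.5 q1 -0.09 q6 -1.72 w 42.2 F [-0.8  0.2 -0.5] tilt [ 0.001 -0.027 -1.   ]
units dx,dy,dz [-0.005  0.705 -0.229] spin rows 0.09
```

Emit:
{"fn": "jog_arm", "kwargs": {
  "series": [
    [0.45,[0,0.2,-0.24],0],
    [0.45,[0,0.5,0],0],
    [0.45,[0,0.5,0],0],
    [0.45,[0,0.4,0],0],
    [0.45,[0,0,0],0]
  ]
}}

```text
clock: 66.6
ee_pos: [604.2, 50.6, 47.5]
eef_rot: [-0.487, -0.51, 0.526, 0.475]
ft_force: [0.7, 0.7, 0.1]
gripper_width: 42.2
```

```bash
python3 go.py 604.5 54.1 43 94
```

```text
t66.6 p [604.2  50.6  47.5] yaw 94.2 q1 -0.09 q6 -1.72 w 42.2 F [0.7 0.7 0.1] tilt [-0.002 -0.027 -1.   ]
units dx,dy,dz [ 0.089  0.11  -0.016] spin rows 0.05
```

Emit:
{"fn": "jog_arm", "kwargs": {
  "series": [
    [0.45,[0.09,0.1,0],0],
    [0,[0,0,0],0],
    [0,[0,0,0],0],
    [0,[0,0,0],0]
  ],
  "squeeze": 20
}}

```text
clock: 67.1
ee_pos: [605.1, 54.4, 44.8]
eef_rot: [-0.488, -0.511, 0.525, 0.474]
ft_force: [0.4, -0.1, -0.5]
gripper_width: 15.7
```

Emit:
{"fn": "jog_arm", "kwargs": {
  "series": [
    [0,[0.03,-0.3,0],0],
    [0,[0.1,-0.4,0],0],
    [0,[0.2,-0.45,0],0]
  ]
}}

```text
clock: 67.47
ee_pos: [604.0, 64.7, 91.8]
eef_rot: [-0.49, -0.509, 0.527, 0.472]
ft_force: [0.9, -3.1, -3.7]
gripper_width: 13.6
```

```bash
cat > bar.py <<'E'
from h import *
s=arm.get_state();p=np.array(s['ee_pos']);th=np.radians(4)
d=p[:2]-[572.2,6.7]; y=-d[0]*np.sin(th)+d[1]*np.cos(th); x=d[0]*np.cos(th)+d[1]*np.sin(th); z=p[2]+19-60
print('bar local x %.1f'%x,'q %.2f r %.1f'%(np.arctan2(z,140-y),np.hypot(z,140-y)),'w %.1f'%s['gripper_width'],np.round(s['ft_force'],1),p.round(1))
E
python3 bar.py
```

```text
bar local x 35.8 q 0.54 r 98.4 w 13.6 [ 0.9 -3.1 -3.7] [604.   64.7  91.8]
```

Emit:
{"fn": "jog_arm", "kwargs": {
  "series": [
    [0,[0.3,-0.4,0],0],
    [0,[0.4,-0.35,0],0],
    [0,[0.45,-0.25,0],0]
  ]
}}

```text
clock: 67.85
ee_pos: [601.3, 105.8, 136.8]
eef_rot: [-0.494, -0.505, 0.531, 0.469]
ft_force: [-1.9, -5.5, 2.5]
gripper_width: 13.4
```

```bash
python3 bar.py
```

```text
bar local x 36.0 q 1.15 r 105.1 w 13.4 [-1.9 -5.5  2.5] [601.3 105.8 136.8]
```

Emit:
{"fn": "jog_arm", "kwargs": {
  "series": [
    [0,[0.45,0.05,0],0],
    [0,[0.5,0.05,0],0],
    [0,[0.5,0.05,0],0]
  ]
}}

```text
clock: 68.22
ee_pos: [601.2, 158.5, 143.6]
eef_rot: [-0.5, -0.503, 0.532, 0.463]
ft_force: [-1.9, -2.7, -0.5]
gripper_width: 13.4
```

```bash
python3 bar.py
```

```text
bar local x 39.6 q 1.66 r 103.0 w 13.4 [-1.9 -2.7 -0.5] [601.2 158.5 143.6]
```

Emit:
{"fn": "jog_arm", "kwargs": {
  "series": [
    [0,[0.4,0.1,0],0],
    [0,[0.45,0.25,0],0],
    [0,[0.3,0.25,0],0],
    [0,[0,0,0],0]
  ]
}}

```text
clock: 68.72
ee_pos: [598.2, 208.6, 119.7]
eef_rot: [-0.499, -0.505, 0.53, 0.463]
ft_force: [2.1, -2.8, -3.8]
gripper_width: 12.7
```

```bash
python3 bar.py
```

```text
bar local x 40.0 q 2.22 r 98.8 w 12.7 [ 2.1 -2.8 -3.8] [598.2 208.6 119.7]
```

Emit:
{"fn": "jog_arm", "kwargs": {
  "series": [
    [0,[0.15,0.2,0],0],
    [0.5,[0,0,0],0],
    [0.5,[0,0,0],0],
    [0.5,[0,0,0],0],
    [0.5,[0,-0.4,0],0]
  ]
}}

```text
clock: 69.35
ee_pos: [596.5, 215.5, 126.4]
eef_rot: [-0.498, -0.505, 0.53, 0.466]
ft_force: [1.1, -0.1, 0.1]
gripper_width: 46.4
```

Emit:
{"fn": "jog_arm", "kwargs": {
  "series": [
    [0.5,[0,-0.7,0],0],
    [0.5,[0,-0.8,0],0],
    [0.5,[0.5,-0.5,0.3],0],
    [0.5,[0.8,0,0.5],0],
    [0.5,[0.8,0,0.5],0]
  ]
}}

```text
clock: 69.97
ee_pos: [538.1, 302.6, 210.4]
eef_rot: [-0.5, -0.506, 0.526, 0.466]
ft_force: [0.2, -0.6, 0.1]
gripper_width: 46.6
```

Emit:
{"fn": "jog_arm", "kwargs": {
  "series": [
    [0.5,[0.8,0,0.5],0],
    [0.5,[0.8,0,0.5],0],
    [0.5,[0.5,0,0.3],0],
    [0.5,[0,0,0],0],
    [0.5,[0,0,0],0]
  ]
}}

```text
clock: 70.6
ee_pos: [472.6, 390.4, 207.3]
eef_rot: [-0.498, -0.508, 0.527, 0.464]
ft_force: [-0.3, 0.2, -0.4]
gripper_width: 47.1
```

```bash
python3 bar.py; python3 - <<'E'
from m import *
save(np.hstack([cv2.resize(T[0][190:330,200:460],(400,215),interpolation=cv2.INTER_CUBIC),cv2.resize(S[0][180:320,180:440],(400,215),interpolation=cv2.INTER_CUBIC)]),'pics/fin0.png')
a=cv2.resize(T[0][185:330,200:460],(520,290),interpolation=cv2.INTER_CUBIC);b=cv2.resize(S[0][185:325,190:440],(520,290),interpolation=cv2.INTER_CUBIC)
save(np.vstack([a,b]),'pics/fin.png')
for n,c,box in(('top',T,(205,205,262,262)),('scene',S,(385,225,440,285))):
    h=hsv(c); m=(((h[...,0]<8)|(h[...,0]>172))&(h[...,1]>150)&(h[...,2]>60)).astype(np.uint8)
    for b in blobs(m,box,10):
        ys,xs=np.nonzero(b[2]); print(n,b[0].round(1),b[1],'x',xs.min(),xs.max(),'y',ys.min(),ys.max())
h=hsv(S); m=((h[...,1]<60)&(h[...,2]>120)).astype(np.uint8)
for b in blobs(m,(255,235,382,300),200): print('board',b[1],minrect(S,b[2],24))
E
```

```text
bar local x -72.5 q 2.55 r 300.0 w 47.1 [-0.3  0.2 -0.4] [472.6 390.4 207.3]
top [224.1 237.1] 245 x 218 239 y 219 249
top [252.  247.5] 88 x 243 259 y 244 250
scene [413.6 254.7] 388 x 386 430 y 242 270
board 1230 ((572.4537353515625, 7.892723083496094), (48.87430191040039, 231.27487182617188), 3.410917282104492)
```

View pics/fin.png

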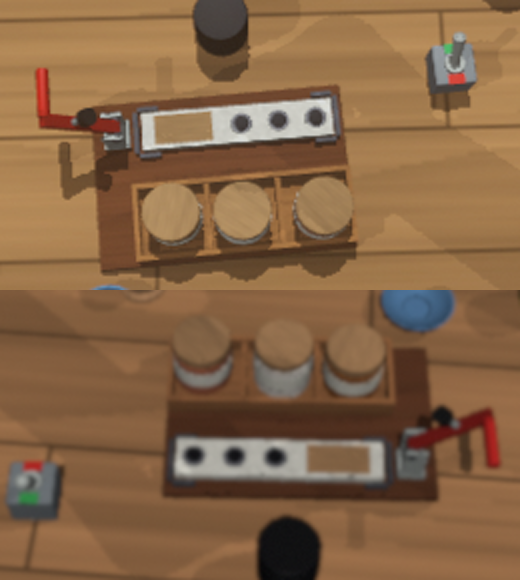

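The final view shows the clamp open at (42,95) and the board seated with its pins in. The toggle leans to green and all three jars are in the crate. One numeric check on the jar positions, then I hand in.

```bash
python3 - <<'E'
from m import *
th=np.radians(4);R=np.array([[np.cos(th),np.sin(th)],[-np.sin(th),np.cos(th)]])
# caps by hand from fin.png (top crop x2 from (200,185); scene crop x2.08,2.07 from (190,185))
for t,s in(((170,212),(355,351)),((242,212),(284,344)),((322,207),(201,340))):
    a=(200+t[0]/2,185+t[1]/2);b=(190+s[0]/2.08,185+(s[1]-290)/2.071)
    p=tri(a,b); q=ray(T,*a,84); print('tri',p.round(1),'local tri',(R@(p[:2]-[460,-1])).round(1),'local top',(R@(q[:2]-[460,-1])).round(1))
E
```

```text
tri [459.3  82.6  79.2] local tri [ 5.1 83.4] local top [ 4.4 81.8]
tri [457.2   2.5  80. ] local tri [-2.6  3.6] local top [-3.2  1.9]
tri [460.4 -88.8  81.1] local tri [ -5.7 -87.7] local top [ -6.  -87.5]
```

```bash
python3 -c "
from rig import arm
print(arm.job_done()); print(arm.get_state()['clock'])"
```

```text
the job is handed in; nothing more can be done
None
the job is handed in; nothing more can be done
```

I handed the job in at about 71 s on the robot's clock; no verdict came back. By my last pictures and force readings every step is done, but I had no joint readings for the pins, clamp or toggle.

- **Jars:** all three loose jars stand upright in bays 2, 1 and 0. By triangulation they are at most 6 mm off along x and at most 4 mm off along y from the bay centres. Their cap heights are alike and fit jars resting on the bay floors.
- **Switch:** the toggle was pushed over to its stop and leans to the green side in both views.
- **Board:** it lies in the ledge with its blank end at the clamp. The final fit puts its centre at (572.5, 7.9) mm, against the ledge estimate of (572.2, 6.7) mm, with yaw within 1°.
- **Pins:** with the clamp level on the board, each pin was pressed until the fingertips stopped at z ≈ 28 mm under about 47–62 N. The expected height when home is 29 mm.
- **Clamp:** it is swung back, and its grip bar in the scene image is within a pixel of where it started, fully open. The gripper is clear of everything.

**What went wrong or disagreed:**
- I first gripped jar A off-centre and it touched the crate wall at about 25 N; I moved it over and it went in.
- The tool picked up to 0.1 rad of tilt. I took it out by pressing the fingertips on the crate wall, with a total force of about 73 N.
- The two cameras disagreed by about 5 mm at jar-cap height.
- I did not measure the owl again after the switch push. It was standing in the picture taken then, and the arm did not pass near it afterwards except to carry the board.

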